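# Hang up the headgear at the laser welding place

### The arm

A 7-joint arm with a two-finger parallel gripper is mounted at the origin on the work surface. World frame = base frame: x ahead of the robot, y to its left, z up, the work surface at z = 0. Lengths are in m, angles in rad, forces in N, time in s.
With the tool pointing down it reaches from about 0.35 to 0.9 m from the base axis. Payload 8.1 kg.
Tool frame: the origin (TCP) lies at the very end of the fingers, on their centre line; the grasp point (between the pads) lies 19 mm behind it; z points along the fingers, y is the direction in which the jaws open and shut (so a half turn about z gives the same grasp; the last joint's range is limited). The gripper opens to 92 mm and grips with 3 to 60 N. Pads are 19 mm wide; open, the fingers measure 130 mm over their backs; the gripper's body (75 mm by 190 mm) begins 47 mm behind the grasp point.
Start: joints at [1.205, 0.434, 0.025, 1.573, -0.012, 1.134, -0.075], TCP at [0.162, -0.604, 0.227] pointing down, gripper open.
Joint ranges: [-2.62, 2.62], [-0.44, 2.09], [-1.27, 1.32], [0.08, 2.57], [-1.32, 4.46], [0.12, 2], [-2.74, 2.74]. Speed limits (rad/s): [2.22, 2.22, 3.01, 3.01, 3.14, 3.14, 3.14].

### API

Orientations are given as a 3x3 rotation matrix whose columns are the frame's x, y, z axes.
In Python, from cell import bot gives the robot as it stands.
- The arm moves only by the tool arm_command, never from a script. Its argument "steps" is a list that holds one entry, the list of rows, each a list of 6 numbers: the shift along the world's x, y, z in m, then the turn, a rotation vector about the world's x, y, z in degrees. In form: [[[x, y, z, ax, ay, az], ...]]. A call has 1 to 12 rows; each row is the pose to reach, as a shift and turn from the pose commanded when the call began; what a row does not reach only later rows make up. A row lasts 1/10 s, in which the tool goes at most 50 mm and 8.59 degrees, less where a joint would pass 70% of its speed; a pose out of reach is approached as far as the arm can. A call with a gripper value outside its range is refused whole. "hand" is the opening in per cent of the stroke, from 0 (shut) to 100 (fully open), set as the call begins (left out, the last holds). The fingers move at their own pace and stop on an object; the grip force is fixed at half the most. Time passes only in rows, so rows that repeat a pose let the fingers close. It gives the time, the measured TCP pose, the force and the opening at its end, in the units of the state.
- bot.state(): the state, without advancing time (a new reading comes with each control period).
- bot.read_camera(name): name is "scene" or "top" or "wrist"; returns (picture, depth): 420x560x3 uint8, blue, green, red; 420x560 float32, m along the optical axis (not along the pixel's ray), 0 where there is no reading.
- bot.camera_info(name): a dict with "K" (3x3 intrinsics, pixels), "dist" ([k1, k2, p1, p2, k3] as OpenCV has them; the pictures are not rectified), "R" (3x3) and "t" (3): a world point X has camera coordinates R X + t; the wrist camera has in their place "T_tool_cam" (4x4, takes a point from camera to tool coordinates, whose origin is the TCP and whose axes are the flange's). Camera axes: x right, y down, z forward; pixel columns grow to the right and rows downward; lengths in m; the calibration is good to about 2 mm. A picture is of the moment at which its call begins: read the wrist's pose just before it. camera_info takes no time and is no camera call.
- bot.job_done(): hands the job in, once; it reports no verdict.
Trained networks look in the newest picture that a camera, given by its name, has taken for a name from the list of things; names that differ only in an ending like _2 or _b are one class to them, and where a whole thing is asked for, a point or a joint stands for the part that bears it (a point fixed in the world has none). Each returns a list of dicts, best first, with "p" (0 to 1); they miss things now and then, are a little off and sometimes report something else, mostly with a low value. They report only what shows in the picture. A call takes as long as a camera call.
- bot.recognise(camera, name): "location" ([column, row] as shares, 0 to 1, of the picture: columns of its width, rows of its height, amid what is visible of it).
The state is a dict: "time": time; "qpos": joint angles; "joint_velocities": joint speeds; "tau": joint torques, N m; "position": TCP position; "orientation": TCP orientation; "force": force on the tool from outside, world axes, zero at the start; "ft_torque": the same for the moment, N m; "finger_gap": finger opening in m.
Only numpy, scipy, OpenCV 4.12 (cv2) and the standard library are available. Lean on these libraries where they do the work, as an engineer would, in place of code of your own. Each camera call takes 0.05 s, during which the arm holds its last target.

### The job

Clear the headgear off the steel welding table: hang the ear defenders and the visor on the bar under the wire shelf, each with its headband resting across the bar and one side hanging down on either side of it. Set each one down onto the bar gently rather than dropping it, leave them side by side without touching each other, and leave everything else on the table where it is.

Things in the scene. Friction and masses are not known exactly. Their poses are not given: they have to be found in the camera images.
- rack: Fixed grey steel rack, 470 mm wide: two posts (24 mm deep in x, 382 mm high, inner faces at y = +-204 mm) on foot plates (140 x 50 x 12 mm, x -20 to 120), a round bar between them and a wire shelf above the bar (see bar_mid, shelf_front). Origin on the table right below the bar's middle; y along the bar, x away from the robot, z up.
- bar: The rack's fixed round steel bar, 20 mm diameter, 408 mm long, along y. Origin at its middle, on its axis, 144 mm above the table (bar top at 154 mm).
- bar_mid (a point): Middle of the bar, on its axis, 144 mm above the table; axes as the rack's.
- shelf_front (a point): Middle of the front lower edge of the wire shelf: 46 mm nearer the robot than the bar (rack x) and 365 mm above the table. The shelf is four 8 mm wires along y, at rack x = -42, 2, 46 and 90 mm, between end bars up to 381 mm high. A gripper held upright over a hanging headband meets the wires; one leaning back 25 to 45 degrees towards the robot clears them.
- muffs: Loose ear defenders, 0.16 to 0.26 kg, standing upright on two cups: 191 mm long (x), 60 wide (y), 118 high. Origin on the table midway between the cups, z up. Stiff grey headband, an arch in the x-z plane (see muffs_crown, muffs_shoulder), ends in white flat-footed cups with dark cushions: x 48 to 95 mm either side, z 0 to 70; 96 mm free between them. Same front and back.
- muffs_crown (a point): Underside of the headband at the arch's top: x = y = 0, 112 mm above the base. Band: 24 mm wide (y), 6 mm thick, half circle of 70 mm radius (mid-thickness) about x = 0, z = 45 mm, in seven straight pieces, the top one flat. Hanging, this point is 10 mm above the bar's axis, the base 42 mm above the table.
- visor: Loose visor, 0.13 to 0.21 kg, standing upright: 158 mm long (x), 130 wide (y), 118 high. Origin on the table under the arch's middle, z up. Grey headband, same arch as the ear defenders'. On -x (towards the robot at the start) a white flat shade, 130 mm wide, z 0 to 72, x -77 to -73, side flaps inwards to x = -53; on +x a dark nape pad, x 63 to 81, z 0 to 52. May hang either way round.
- visor_crown (a point): Underside of the headband at the arch's top: x = y = 0, 112 mm above the base. Band: 24 mm wide (y), 6 mm thick, half circle of 70 mm radius (mid-thickness) about x = 0, z = 45 mm. Hanging, this point is 10 mm above the bar's axis, the base 42 mm above the table.
- muffs_shoulder (a point): Middle of the ear defenders' headband at its shoulder on the -x side (towards the robot at the start): x = -49, y = 0, z = 95 mm. Here the band can be pinched across its 24 mm width (along y) by fingers pointing down and forwards, 25 to 45 degrees off vertical, clear of the bar.
- visor_shoulder (a point): Middle of the visor's headband at its shoulder on the -x side (towards the robot at the start): x = -49, y = 0, z = 95 mm. Here the band can be pinched across its 24 mm width (along y) by fingers pointing down and forwards, 25 to 45 degrees off vertical, clear of the bar.
- pliers: Bystander: pliers with red grips lying on the table among the headgear, 180 mm long (x), 60 mm wide, 13 mm high. Loose.
- vblock: Bystander: steel V-block, 70 x 50 x 43 mm, origin under its middle. Loose, 0.8 kg.
- pendant: Bystander: black joystick on a round 90 mm foot, 126 mm high. Loose.
- airgun: Bystander: blue air gun lying flat, about 220 x 140 mm, 26 mm high. Loose.
- cleaner: Bystander: white plastic bottle, 60 mm diameter, 150 mm high. Loose.

How it is judged:
On the way, in this order (a step that is already met when the one before it is completed fails the run):
1. one of the two pieces of headgear rests across the bar (((x of muffs_crown in the frame of bar_mid between -0.02 and 0.02 m and y of muffs_crown in the frame of bar_mid between -0.19 and 0.19 m and z of muffs_crown in the frame of bar_mid between 0.002 and 0.018 m and angle between muffs's own z axis and vertical below 0.26 rad and angle between the y axis of muffs and the y axis of rack, either way round below 0.35 rad and contact force between muffs and bar above 0.3 N) or (x of visor_crown in the frame of bar_mid between -0.02 and 0.02 m and y of visor_crown in the frame of bar_mid between -0.19 and 0.19 m and z of visor_crown in the frame of bar_mid between 0.002 and 0.018 m and angle between visor's own z axis and vertical below 0.26 rad and angle between the y axis of visor and the y axis of rack, either way round below 0.35 rad and contact force between visor and bar above 0.3 N))), for 0.2 s.
2. both rest across the bar (x of muffs_crown in the frame of bar_mid between -0.02 and 0.02 m and y of muffs_crown in the frame of bar_mid between -0.19 and 0.19 m and z of muffs_crown in the frame of bar_mid between 0.002 and 0.018 m and angle between each of muffs, visor's own z axis and vertical below 0.26 rad and angle between the y axis of each of muffs, visor and the y axis of rack, either way round below 0.35 rad and contact force between each of muffs, visor and bar above 0.3 N and x of visor_crown in the frame of bar_mid between -0.02 and 0.02 m and y of visor_crown in the frame of bar_mid between -0.19 and 0.19 m and z of visor_crown in the frame of bar_mid between 0.002 and 0.018 m), for 0.2 s.
At the end, for the whole second after the job is handed in: Both hang still on the bar, released: underside of each band top within 20 mm of the bar axis in x, 2-18 mm above it, within 190 mm of its middle; upright within 15 degrees, square across the bar within 20 degrees; not touching each other; no bystander moved over 30 mm (all of step 2 and contact force between muffs and visor below 0.05 N and linear speed of each of muffs, visor below 0.03 m/s and angular speed of each of muffs, visor below 0.4 rad/s).
It fails at once if the set of ear defenders is dropped onto the bar (moving faster than 0.45 m/s with its band's top just above the bar) (x of muffs_crown in the frame of bar_mid between -0.03 and 0.03 m and z of muffs_crown in the frame of bar_mid between 0 and 0.05 m and linear speed of muffs above 0.45 m/s).
It fails at once if the visor is dropped onto the bar (moving faster than 0.45 m/s with its band's top just above the bar) (x of visor_crown in the frame of bar_mid between -0.03 and 0.03 m and z of visor_crown in the frame of bar_mid between 0 and 0.05 m and linear speed of visor above 0.45 m/s).
It fails at once if another thing on the table is moved more than 30 mm (distance of any of pliers, vblock, pendant, airgun, cleaner from where it was at the start of the episode above 0.03 m).
It also fails if it takes over 64 s, if anything falls off the work surface, if the arm or the gripper's body presses on something with over 40 N, if the wrist force passes 120 N, or if a joint passes its speed limit or range.

## Working session

There is one attempt and no reset: what is moved stays moved. The work goes in short steps, Python scripts to look and compute and a tool call to move; the robot and the scene stay as the last step left them, time stands still between calls to the robot, and variables do not carry over. Pictures are saved under pics/ and viewed, and the job is handed in when it is done.

Besides the shell and the picture viewer there is one more tool, called after "Call:" as name([rows], argument=value, ...), one row to a line, values as JSON. arm_command: Moves the arm, as the interface text tells. Its arguments: {"type":"object","properties":{"steps":{"type":"array"},"hand":{"type":"number"}},"required":["steps"]}

```bash
ls; mkdir -p pics; cat > h.py <<'E'
from cell import bot
import numpy as np, cv2
def snap(cam,fn):
    s=bot.state(); im,d=bot.read_camera(cam); cv2.imwrite('pics/'+fn,im); np.savez('pics/'+fn[:-4]+'.npz',im=im,d=d,pos=s['position'],ori=s['orientation']); return s,im,d
def toworld(cam,uv,z,s=None):
    c=bot.camera_info(cam); uv=np.array(uv,float).reshape(-1,1,2)
    n=cv2.undistortPoints(uv,np.array(c['K']),np.array(c['dist'])).reshape(-1,2)
    z=np.array(z,float).reshape(-1,1); P=np.hstack([n*z,z])
    if 'R' in c: return (P-np.array(c['t']).ravel())@np.array(c['R'])
    T=np.array(c['T_tool_cam']); P=P@T[:3,:3].T+T[:3,3]
    return P@np.array(s['orientation']).T+np.array(s['position'])
def cloud(cam,d,s=None):
    v,u=np.mgrid[:420,:560]; m=d>0
    P=np.full((420,560,3),np.nan); P[m]=toworld(cam,np.stack([u[m],v[m]],1),d[m],s); return P
E
python3 - <<'E'
from h import *
np.set_printoptions(precision=3,suppress=True)
for c in ['scene','top']:
    s,im,d=snap(c,c+'0.png')
    P=cloud(c,d)
    for n in ['muffs','visor','bar','rack','pliers','vblock','pendant','airgun','cleaner']:
        for r in bot.recognise(c,n)[:2]:
            u,v=r['location'][0]*560,r['location'][1]*420
            print(c,n,round(r['p'],2),int(u),int(v),P[int(v),int(u)])
print(s)
for c in ['scene','top']:
  i=bot.camera_info(c);print(-np.array(i['R']).T@np.array(i['t']).ravel())
E
```

```text
pics
scene muffs 0.7 203 231 [ 0.587 -0.269  0.061]
scene visor 0.62 350 219 [0.528 0.275 0.123]
scene visor 0.2 404 217 [0.451 0.497 0.044]
scene bar 0.63 272 244 [0.669 0.002 0.15 ]
scene rack 0.95 269 230 [ 0.528 -0.025  0.002]
scene pliers 0.66 292 224 [0.72  0.069 0.373]
scene vblock 0.76 280 201 [0.412 0.009 0.041]
scene pendant 0.6 405 214 [0.443 0.499 0.053]
scene airgun 0.76 137 233 [ 0.596 -0.534  0.023]
scene airgun 0.67 199 227 [ 0.75  -0.199  0.37 ]
scene cleaner 0.76 409 257 [0.652 0.482 0.096]
scene cleaner 0.23 267 232 [ 0.753 -0.001  0.375]
top visor 0.87 195 237 [0.493 0.275 0.11 ]
top bar 0.72 272 184 [0.669 0.025 0.149]
top rack 0.56 270 172 [0.762 0.04  0.002]
top pliers 0.56 267 245 [0.488 0.042 0.003]
top pliers 0.53 359 242 [ 0.487 -0.263  0.12 ]
top vblock 0.73 273 273 [0.388 0.017 0.024]
top pendant 0.97 127 258 [0.423 0.511 0.066]
top airgun 0.94 429 217 [ 0.602 -0.543  0.005]
top airgun 0.5 358 240 [ 0.493 -0.26   0.12 ]
top cleaner 0.87 138 201 [0.614 0.483 0.098]
{'time': 0.5, 'qpos': array([ 1.205,  0.435,  0.025,  1.573, -0.012,  1.134, -0.075]), 'joint_velocities': array([ 0.001, -0.001,  0.   , -0.001, -0.   , -0.001, -0.001]), 'tau': array([ -0.002, -66.714,   0.983, -31.457,  -0.061,   0.034,   0.   ]), 'position': array([ 0.162, -0.604,  0.227]), 'orientation': array([[ 0.966,  0.26 , -0.   ],
       [ 0.26 , -0.966,  0.   ],
       [-0.   , -0.   , -1.   ]]), 'force': array([-0.593, -0.02 ,  0.322]), 'ft_torque': array([ 0.002,  0.034, -0.003]), 'finger_gap': 0.09212990798472556}
[1.318 0.081 1.35 ]
[ 0.285 -0.024  1.357]
```

View pics/top0.png

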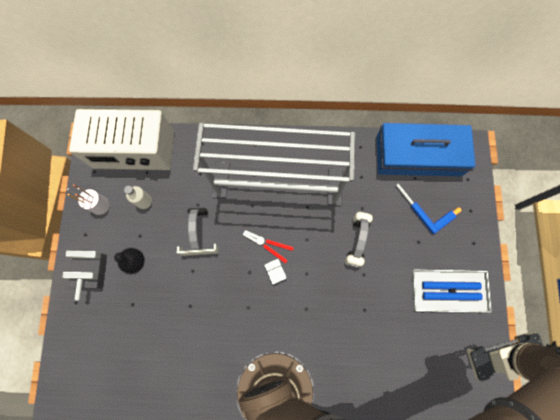

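View pics/scene0.png

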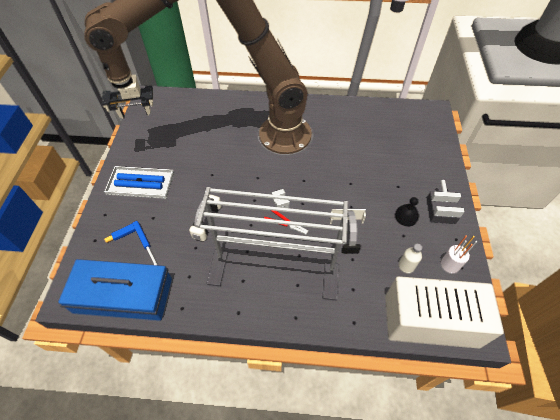

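```bash
python3 - <<'E'
from h import *
np.set_printoptions(precision=3,suppress=True)
for c in ['top','scene']:
    f=np.load(f'pics/{c}0.npz'); P=cloud(c,f['d']); 
    for nm,x0,y0 in [('muffs',.49,-.26),('visor',.49,.275)]:
        m=(np.hypot(P[...,0]-x0,P[...,1]-y0)<.13)&(P[...,2]>.085)&(P[...,2]<.2)&(P[...,0]<.6)
        Q=P[m]; print(c,nm,len(Q),Q.min(0),Q.max(0))
        t=Q[Q[:,2]>.108]; q=t[:,:2]
        r=cv2.minAreaRect(q.astype(np.float32)); print(' top',len(t),r,t[:,2].mean(), t.mean(0))
        print(' all',cv2.minAreaRect(Q[:,:2].astype(np.float32)))
        m=(np.hypot(P[...,0]-x0,P[...,1]-y0)<.13)&(P[...,2]>.02)&(P[...,2]<.2)&(P[...,0]<.6);Q=P[m]
        print(' full',cv2.minAreaRect(Q[:,:2].astype(np.float32)))
    m=(abs(P[...,2]-.15)<.008)&(abs(P[...,1])<.195)&(abs(P[...,0]-.67)<.06); Q=P[m]
    print('bar',len(Q),np.median(Q,0),np.polyfit(Q[:,1],Q[:,0],1),Q.min(0),Q.max(0))
    m=(P[...,2]>.355)&(P[...,2]<.4)&(abs(P[...,1])<.3);Q=P[m];print('shelf',Q.min(0),Q.max(0))
E
```

```text
top muffs 274 [ 0.445 -0.298  0.085] [ 0.571 -0.251  0.126]
 top 180 ((0.5058776140213013, -0.2744418978691101), (0.024342572316527367, 0.09281180799007416), 77.46192169189453) 0.11686657719654608 [ 0.507 -0.275  0.117]
 all ((0.5080170035362244, -0.27491772174835205), (0.024342572316527367, 0.1268147975206375), 77.46192169189453)
 full ((0.5066677331924438, -0.27424973249435425), (0.05963864177465439, 0.1874619424343109), 77.56231689453125)
top visor 259 [0.463 0.267 0.085] [0.59  0.301 0.127]
 top 170 ((0.5247741937637329, 0.28462696075439453), (0.09214828163385391, 0.023878833279013634), 5.723759174346924) 0.11647984368155674 [0.523 0.285 0.116]
 all ((0.5261557698249817, 0.2854253947734833), (0.12757986783981323, 0.02440800331532955), 6.7097086906433105)
 full ((0.5246292352676392, 0.2855237126350403), (0.15254239737987518, 0.12654417753219604), 5.627950668334961)
bar 655 [ 0.663 -0.002  0.153] [0.045 0.663] [ 0.645 -0.195  0.143] [0.683 0.193 0.158]
shelf [ 0.014 -0.206  0.355] [0.77  0.228 0.399]
scene muffs 54 [ 0.453 -0.303  0.087] [ 0.567 -0.256  0.12 ]
 top 27 ((0.508716106
[... 235 characters left out ...]
9.2601547241211)
 full ((0.5129196643829346, -0.27853134274482727), (0.05878549814224243, 0.18259625136852264), 78.48117065429688)
scene visor 190 [0.466 0.267 0.085] [0.595 0.299 0.124]
 top 118 ((0.5287151336669922, 0.28329363465309143), (0.0826735720038414, 0.02523885853588581), 3.526416063308716) 0.11525251100950694 [0.53  0.283 0.115]
 all ((0.5299146771430969, 0.28325387835502625), (0.12796303629875183, 0.025881173089146614), 4.766115188598633)
 full ((0.5239298343658447, 0.2807314991950989), (0.15548841655254364, 0.1309068202972412), 3.8098225593566895)
bar 620 [0.669 0.002 0.152] [0.044 0.668] [ 0.649 -0.195  0.142] [0.686 0.195 0.158]
shelf [-0.043 -0.208  0.355] [0.769 0.227 0.4  ]
```

The top view shows the muffs at (360,240), turned about -12°, and the visor at (197,230) with its shade towards the robot, turned about +5°. The bar runs at row 184 over columns 215–340, with the pliers and V-block in front of it. Next I compute the grasp poses.

```bash
cat >> h.py <<'E'
from scipy.spatial.transform import Rotation as Ro
def tgt(cx,cy,a,th,base=0.,back=0.,px=-.049,pz=.095):
    """object origin, yaw a deg, tilt th deg -> TCP pos, R"""
    Rz=Ro.from_euler('z',a,degrees=True).as_matrix()
    R=Rz@Ro.from_euler('y',-th,degrees=True).as_matrix()@np.diag([1,-1,-1.])
    g=np.array([cx,cy,base])+Rz@np.array([px,0,pz])
    return g+R[:,2]*(.019-back),R
def delta(p,R,s=None):
    s=s or bot.state(); r=Ro.from_matrix(R@np.array(s['orientation']).T).as_rotvec(degrees=True)
    return np.round(np.r_[p-s['position'],r],4)
E
python3 - <<'E'
from h import *
np.set_printoptions(precision=4,suppress=True)
for c in ['top','scene']:
    f=np.load(f'pics/{c}0.npz'); P=cloud(c,f['d'])
    m=(P[...,2]>.36)&(P[...,2]<.39)&(abs(P[...,1])<.3)&(P[...,0]>.58)&(P[...,0]<.8);Q=P[m]
    print(cv2.minAreaRect(Q[:,:2].astype(np.float32)),Q.min(0),Q.max(0))
    m=(abs(P[...,2]-.15)<.006)&(abs(P[...,1])<.24)&(abs(P[...,0]-.67)<.06);print('bar y',P[m][:,1].min(),P[m][:,1].max())
    m=(abs(P[...,2]-.013)<.006)&(abs(P[...,1])<.3)&(P[...,0]>.62)&(P[...,0]<.85);print('feet',P[m].min(0),P[m].max(0))
for b in (.12,0): p,R=tgt(.508,-.275,-12.4,38,back=b);print(p,delta(p,R))
E
```

```text
((0.6903955340385437, 0.011778190732002258), (0.4316246509552002, 0.142915278673172), 87.48763275146484) [ 0.6105 -0.2059  0.3611] [0.7696 0.2278 0.388 ]
bar y -0.19875452255829826 0.2290085217496424
feet [ 0.6205 -0.2979  0.007 ] [0.8499 0.2971 0.019 ]
((0.6893608570098877, 0.008371829986572266), (0.432363897562027, 0.14462459087371826), 87.63337707519531) [ 0.6103 -0.2082  0.361 ] [0.7693 0.2268 0.3877]
bar y -0.20467254853896874 0.2215348429208381
feet [ 0.6219 -0.2991  0.007 ] [0.8494 0.2998 0.0189]
[ 0.3994 -0.2511  0.1746] [  0.2371   0.3524  -0.0522   0.8895 -38.3463 -26.4296]
[ 0.4716 -0.267   0.08  ] [  0.3092   0.3366  -0.1467   0.8895 -38.3463 -26.4296]
```

Call:
arm_command([
  [[0.03,0.045,0,0.1,-4.8,-3.3],[0.06,0.09,0,0.2,-9.6,-6.6],[0.09,0.135,-0.005,0.3,-14.4,-9.9],[0.12,0.18,-0.01,0.4,-19.2,-13.2],[0.15,0.225,-0.02,0.5,-24,-16.5],[0.18,0.27,-0.03,0.7,-29,-20],[0.21,0.315,-0.04,0.8,-34,-23.4],[0.237,0.352,-0.052,0.89,-38.35,-26.4],[0.237,0.352,-0.052,0.89,-38.35,-26.4],[0.237,0.352,-0.052,0.89,-38.35,-26.4],[0.237,0.352,-0.052,0.89,-38.35,-26.4],[0.237,0.352,-0.052,0.89,-38.35,-26.4]],
], hand=100)

```text
time: 2.2
position: [0.3993, -0.2471, 0.1823]
orientation: [[0.776, -0.199, 0.598], [-0.161, -0.98, -0.116], [0.609, -0.006, -0.793]]
force: [-0.6, -0.4, 0.9]
finger_gap: 0.0923
```

```bash
python3 - <<'E'
from h import *
np.set_printoptions(precision=4,suppress=True)
s,im,d=snap('wrist','w1.png'); 
P=cloud('wrist',d,s)
print(s['qpos'],s['position'],s['orientation'],s['joint_velocities'])
m=(np.hypot(P[...,0]-.508,P[...,1]+.275)<.12)&(P[...,2]>.05)&(P[...,2]<.2)
Q=P[m];print(len(Q),Q.min(0),Q.max(0)); t=Q[Q[:,2]>.1]; print(cv2.minAreaRect(t[:,:2].astype(np.float32)))
t=Q[Q[:,2]>.05]; print(cv2.minAreaRect(t[:,:2].astype(np.float32)))
for n in ['muffs','muffs_crown','muffs_shoulder']:
  for r in bot.recognise('wrist',n)[:2]:
    u,v=r['location'][0]*560,r['location'][1]*420; print(n,r['p'],int(u),int(v),P[int(v),int(u)])
for b in (.12,0): p,R=tgt(.508,-.275,-12.4,38,back=b);print(p,delta(p,R))
E
```

```text
[ 1.7129  0.1783 -1.1119  2.4352 -1.3157  0.1209  0.1618] [ 0.3993 -0.2471  0.1823] [[ 0.7764 -0.1985  0.5982]
 [-0.161  -0.9801 -0.1163]
 [ 0.6094 -0.006  -0.7929]] [-0.0548 -0.0052  0.2089 -0.0371 -0.0358 -0.0648 -0.0168]
8232 [ 0.3894 -0.3237  0.05  ] [ 0.5978 -0.1988  0.1988]
((0.47651422023773193, -0.2695402503013611), (0.10774221271276474, 0.1577870100736618), 76.00833129882812)
((0.49671366810798645, -0.2745733857154846), (0.10774221271276474, 0.19942106306552887), 76.00833129882812)
muffs 0.81 287 189 [ 0.4701 -0.2655  0.1067]
muffs_crown 0.76 293 189 [ 0.4692 -0.2701  0.1066]
muffs_shoulder 0.75 292 192 [ 0.4666 -0.2687  0.1071]
[ 0.3994 -0.2511  0.1746] [ 0.002   0.004  -0.0078 -0.2608 -0.4287 -0.002 ]
[ 0.4716 -0.267   0.08  ] [ 0.0742 -0.0118 -0.1024 -0.2608 -0.4287 -0.002 ]
```

View pics/w1.png

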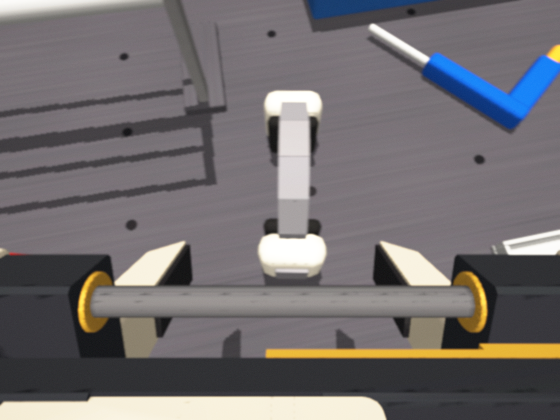

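```bash
python3 - <<'E'
from h import *
np.set_printoptions(precision=4,suppress=True)
f=np.load('pics/w1.npz'); s={'position':f['pos'],'orientation':f['ori']}
P=cloud('wrist',f['d'],s)[95:236,276:312].reshape(-1,3)
Q=P[(P[:,2]>.075)&(P[:,2]<.13)]; print(cv2.minAreaRect(Q[:,:2].astype(np.float32)),Q.min(0),Q.max(0))
t=Q[Q[:,2]>.11]; print(cv2.minAreaRect(t[:,:2].astype(np.float32)))
for b in (.05,0): p,R=tgt(.508,-.275,-12.4,34,back=b);print(p,delta(p,R))
E
```

```text
((0.5072963833808899, -0.2777901291847229), (0.024024663493037224, 0.13547523319721222), 77.7306137084961) [ 0.4396 -0.2991  0.0751] [ 0.5739 -0.2526  0.12  ]
((0.5073472857475281, -0.27780681848526), (0.023947667330503464, 0.0708823949098587), 77.86920928955078)
[ 0.4432 -0.2608  0.1207] [ 0.0458 -0.0056 -0.0617  0.5982  3.478   0.0037]
[ 0.4705 -0.2668  0.0792] [ 0.0731 -0.0116 -0.1032  0.5982  3.478   0.0037]
```

Call:
arm_command([
  [[0.015,-0.003,-0.018,0.2,1.2,0],[0.03,-0.006,-0.036,0.4,2.4,0],[0.045,-0.009,-0.054,0.6,3.5,0],[0.045,-0.009,-0.054,0.6,3.5,0],[0.045,-0.009,-0.054,0.6,3.5,0]],
])

```text
time: 2.9
position: [0.4431, -0.2691, 0.1429]
orientation: [[0.821, -0.209, 0.531], [-0.18, -0.978, -0.106], [0.542, -0.008, -0.841]]
force: [-0.1, 0.7, 0.4]
finger_gap: 0.0919
```

```bash
python3 - <<'E'
from h import *
np.set_printoptions(precision=4,suppress=True)
s=bot.state();print(s['qpos'],s['position'],s['joint_velocities'])
for b in (.05,0): p,R=tgt(.507,-.277,-12.4,34,back=b);print(p,delta(p,R))
E
```

```text
[ 0.9468  0.2257 -0.404   2.3674 -1.3178  0.1174  0.0776] [ 0.4431 -0.2691  0.1429] [-1.2856  0.1209  1.1611 -0.1186  0.0009 -0.0045 -0.137 ]
[ 0.4422 -0.2628  0.1207] [-0.0009  0.0063 -0.0222 -0.7179 -1.0838 -0.3651]
[ 0.4695 -0.2688  0.0792] [ 0.0264  0.0003 -0.0637 -0.7179 -1.0838 -0.3651]
```

Call:
arm_command([
  [[0,0,0,0,0,0],[0,0,0,0,0,0],[0,0,0,0,0,0],[0,0,0,0,0,0]],
])

```text
time: 3.3
position: [0.4417, -0.268, 0.1433]
orientation: [[0.821, -0.208, 0.532], [-0.18, -0.978, -0.105], [0.542, -0.01, -0.84]]
force: [0.2, 1.2, -0.3]
finger_gap: 0.0917
```

```bash
python3 - <<'E'
from h import *
np.set_printoptions(precision=4,suppress=True)
s=bot.state();print(s['qpos'],s['position'],s['joint_velocities'])
for b in (.05,0): p,R=tgt(.507,-.277,-12.4,34,back=b);print(p,delta(p,R))
E
```

```text
[ 0.9602  0.2243 -0.4168  2.3698 -1.3175  0.1177  0.0786] [ 0.4417 -0.268   0.1433] [ 0.002   0.0008  0.0021 -0.0028  0.0008 -0.0003 -0.0023]
[ 0.4422 -0.2628  0.1207] [ 0.0005  0.0053 -0.0226 -0.7941 -1.0226 -0.3932]
[ 0.4695 -0.2688  0.0792] [ 0.0278 -0.0007 -0.0641 -0.7941 -1.0226 -0.3932]
```

```bash
python3 - <<'E'
from h import *
np.set_printoptions(precision=4,suppress=True)
print(bot.camera_info('wrist')['T_tool_cam'])
for th in (26,28,30):
 for b in (.05,0): p,R=tgt(.507,-.277,-12.4,th,back=b);print(th,p,delta(p,R))
E
```

```text
[[ 0.0002 -0.9599 -0.2802  0.0752]
 [ 1.      0.0003 -0.0002  0.0007]
 [ 0.0002 -0.2802  0.9599 -0.1585]
 [ 0.      0.      0.      1.    ]]
26 [ 0.4459 -0.2636  0.1229] [ 0.0042  0.0045 -0.0205  0.8979  6.7964 -0.3537]
26 [ 0.4673 -0.2683  0.0779] [ 0.0256 -0.0002 -0.0654  0.8979  6.7964 -0.3537]
28 [ 0.4449 -0.2634  0.1224] [ 0.0033  0.0047 -0.021   0.4747  4.8417 -0.3637]
28 [ 0.4679 -0.2684  0.0782] [ 0.0262 -0.0004 -0.0651  0.4747  4.8417 -0.3637]
30 [ 0.444  -0.2631  0.1218] [ 0.0023  0.0049 -0.0215  0.0517  2.887  -0.3736]
30 [ 0.4684 -0.2685  0.0785] [ 0.0267 -0.0005 -0.0648  0.0517  2.887  -0.3736]
```

Call:
arm_command([
  [[0.001,0.002,-0.005,0.2,2.5,-0.2],[0.003,0.0045,-0.01,0.5,4.8,-0.4],[0.003,0.0045,-0.021,0.5,4.8,-0.4],[0.003,0.0045,-0.021,0.5,4.8,-0.4],[0.003,0.0045,-0.021,0.5,4.8,-0.4]],
])

```text
time: 3.8
position: [0.4451, -0.2628, 0.1221]
orientation: [[0.862, -0.214, 0.459], [-0.189, -0.977, -0.099], [0.47, -0.002, -0.883]]
force: [0.3, -0.4, -0.3]
finger_gap: 0.0918
```

```bash
python3 - <<'E'
from h import *
np.set_printoptions(precision=4,suppress=True)
s=bot.state();print(s['qpos'],s['position'],s['joint_velocities'])
for b in (.05,0): p,R=tgt(.507,-.277,-12.4,28,back=b);print(p,delta(p,R))
E
```

```text
[ 0.6099  0.2379 -0.0838  2.3539 -0.9988  0.1535 -0.2907] [ 0.4451 -0.2628  0.1221] [ 0.0177 -0.0075 -0.0076  0.0004 -0.001  -0.0009 -0.0016]
[ 0.4449 -0.2634  0.1224] [-0.0002 -0.0006  0.0002 -0.0807  0.0406 -0.0586]
[ 0.4679 -0.2684  0.0782] [ 0.0227 -0.0056 -0.0439 -0.0807  0.0406 -0.0586]
```

Call:
arm_command([
  [[0.005,-0.001,-0.01,0,0,0],[0.01,-0.002,-0.02,0,0,0],[0.015,-0.0035,-0.03,0,0,0],[0.0215,-0.005,-0.041,0,0,0],[0.0215,-0.005,-0.041,0,0,0],[0.0215,-0.005,-0.041,0,0,0]],
])

```text
time: 4.4
position: [0.4688, -0.2709, 0.0897]
orientation: [[0.867, -0.215, 0.449], [-0.195, -0.977, -0.091], [0.458, -0.009, -0.889]]
force: [-0.0, -0.2, -0.6]
finger_gap: 0.0919
```

```bash
python3 - <<'E'
from h import *
np.set_printoptions(precision=4,suppress=True)
s,im,d=snap('wrist','w2.png');print(s['qpos'],s['position'],s['force'])
p,R=tgt(.507,-.277,-12.4,28,back=.003);print(p,delta(p,R))
E
```

```text
[ 0.6042  0.3388 -0.0948  2.3203 -1.3185  0.118   0.0232] [ 0.4688 -0.2709  0.0897] [-0.0344 -0.1893 -0.5895]
[ 0.4665 -0.2681  0.0809] [-0.0022  0.0026 -0.0089 -0.6011 -0.6    -0.0622]
```

View pics/w2.png

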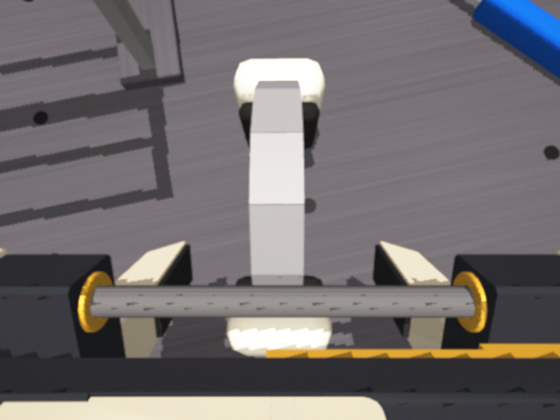

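```bash
python3 - <<'E'
from h import *
np.set_printoptions(precision=4,suppress=True)
for th in (25,23,20):
  p,R=tgt(.507,-.277,-12.4,th,back=.003,px=-.046,pz=.097);print(p,delta(p,R))
E
```

```text
[ 0.4687 -0.2686  0.0825] [ 0.      0.0021 -0.0073  0.0416  2.3303 -0.0502]
[ 0.4682 -0.2685  0.0823] [-0.0005  0.0022 -0.0075  0.4702  4.2838 -0.0422]
[ 0.4674 -0.2683  0.082 ] [-0.0012  0.0024 -0.0079  1.1133  7.2141 -0.0301]
```

Call:
arm_command([
  [[0,0.001,-0.003,0.2,2.3,0],[-0.0005,0.002,-0.0075,0.5,4.3,0],[-0.0005,0.002,-0.0075,0.5,4.3,0],[-0.0005,0.002,-0.0075,0.5,4.3,0]],
])

```text
time: 4.85
position: [0.4689, -0.2675, 0.0824]
orientation: [[0.9, -0.209, 0.383], [-0.193, -0.978, -0.082], [0.391, 0.001, -0.92]]
force: [0.2, 1.7, -1.3]
finger_gap: 0.0919
```

```bash
python3 - <<'E'
from h import *
np.set_printoptions(precision=4,suppress=True)
s=bot.state();print(s['qpos'],s['position'],s['force'])
p,R=tgt(.507,-.277,-12.4,23,back=.003,px=-.046,pz=.097);print(p,delta(p,R))
E
```

```text
[ 0.3007  0.3529  0.2421  2.2947 -1.0561  0.2289 -0.2641] [ 0.4689 -0.2675  0.0824] [ 0.1703  1.6514 -1.3397]
[ 0.4682 -0.2685  0.0823] [-0.0007 -0.0009 -0.0001  0.04    0.037  -0.3073]
```

Call:
arm_command([
  [[0,0,0,0,0,0],[0,0,0,0,0,0],[0,0,0,0,0,0],[0,0,0,0,0,0],[0,0,0,0,0,0],[0,0,0,0,0,0],[0,0,0,0,0,0],[0,0,0,0,0,0]],
], hand=0)

```text
time: 5.65
position: [0.4681, -0.2686, 0.0821]
orientation: [[0.9, -0.21, 0.381], [-0.193, -0.978, -0.083], [0.39, 0.001, -0.921]]
force: [0.1, 0.1, 0.5]
finger_gap: 0.0321
```

Call:
arm_command([
  [[0,0,0,0,0,0],[0,0,0,0,0,0],[0,0,0,0,0,0],[0,0,0.005,0,0,0],[0,0,0.015,0,0,0],[0,0,0.03,0,0,0],[0,0,0.05,0,0,0],[0,0,0.07,0,0,0],[0,0,0.09,0,0,0],[0,0,0.1,0,0,0],[0,0,0.1,0,0,0],[0,0,0.1,0,0,0]],
])

```text
time: 6.85
position: [0.4679, -0.268, 0.1816]
orientation: [[0.901, -0.21, 0.381], [-0.193, -0.978, -0.082], [0.389, 0.001, -0.921]]
force: [-0.4, 0.3, -2.9]
finger_gap: 0.0234
```

```bash
python3 - <<'E'
from h import *
np.set_printoptions(precision=4,suppress=True)
s,im,d=snap('wrist','w3.png');print(s['qpos'],s['position'],s['force'],s['finger_gap'])
print(s['orientation'])
P=cloud('wrist',d,s)
s2,im2,d2=snap('scene','s3.png');P2=cloud('scene',d2)
snap('top','t3.png')
E
```

```text
[-0.0733  0.1783  0.6642  2.2126 -0.5623  0.4687 -0.7548] [ 0.4679 -0.268   0.1816] [-0.4184  0.3373 -2.8986] 0.023389282165098113
[[ 0.9006 -0.2097  0.3806]
 [-0.1929 -0.9778 -0.0822]
 [ 0.3894  0.0006 -0.9211]]
```

View pics/w3.png

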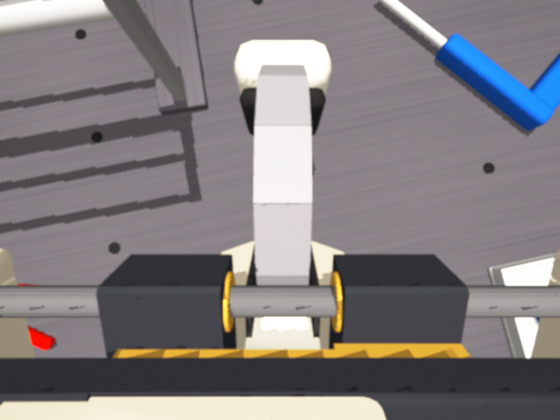

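View pics/s3.png

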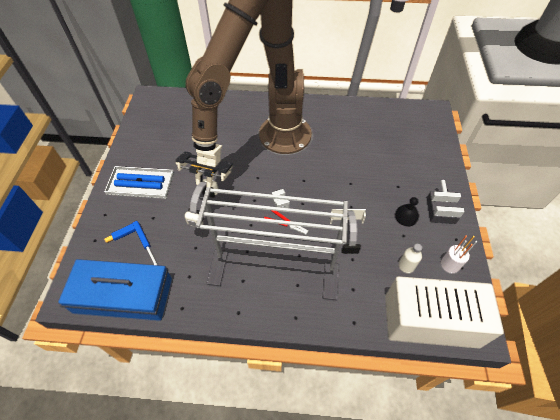

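View pics/t3.png

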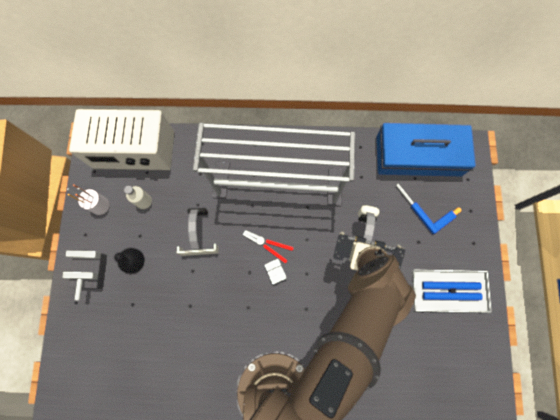

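```bash
cat >> h.py <<'E'
def plane(P):
    P=P.reshape(-1,3);P=P[~np.isnan(P[:,0])]; md=np.median(P,0); P=P[np.linalg.norm(P-md,axis=1)<.04]
    for _ in range(3):
        c=P.mean(0); n=np.linalg.svd(P-c,full_matrices=False)[2][2]; r=(P-c)@n; P=P[abs(r)<2*r.std()+1e-4]
    return c,n*np.sign(n[2])
E
python3 - <<'E'
from h import *
np.set_printoptions(precision=4,suppress=True)
for fn in ('w2','w3'):
    f=np.load(f'pics/{fn}.npz'); s={'position':f['pos'],'orientation':f['ori']}
    P=cloud('wrist',f['d'],s)
    for box in [(145,193,262,300),(210,265,262,300),(90,125,265,298)]:
        c,n=plane(P[box[0]:box[1],box[2]:box[3]]); print(fn,c,n,'pitch about y',np.degrees(np.arctan2(n[0],n[2])))
E
```

```text
w2 [ 0.5073 -0.2795  0.118 ] [0.003 0.002 1.   ] pitch about y 0.17260262150227548
w2 [ 0.4781 -0.273   0.1114] [-0.4284  0.0889  0.8992] pitch about y -25.474762227961378
w2 [ 0.5402 -0.2869  0.11  ] [ 0.4284 -0.0901  0.8991] pitch about y 25.47671129307782
w3 [ 0.5063 -0.2762  0.2169] [ 0.0187 -0.0063  0.9998] pitch about y 1.0692865201707429
w3 [ 0.4785 -0.2703  0.2107] [-0.414   0.0914  0.9057] pitch about y -24.563230299525433
w3 [ 0.5344 -0.2824  0.2116] [ 0.4437 -0.0985  0.8908] pitch about y 26.477886759094517
```

```bash
cat >> h.py <<'E'
def H(R,p): T=np.eye(4);T[:3,:3]=R;T[:3,3]=p;return T
def hobj(x,y,zc,yaw,pitch): # crown underside pos, nose-up pitch
    return H(Ro.from_euler('ZY',[yaw,-pitch],degrees=True).as_matrix(),[x,y,zc])
BX,BY,BYAW=.666,.011,-2.5
def onbar(l): # world xy of bar-local y
    a=np.radians(BYAW); return BX-np.sin(a)*l, BY+np.cos(a)*l
def plan(wps,G,s=None):
    """wps crown poses; G = tool->object(crown). prints deltas"""
    s=s or bot.state()
    for w in wps:
        T=hobj(*w)@np.linalg.inv(G); print([round(float(v),3) for v in w],'->',np.round(T[:3,3],3), 'd',[round(float(v),4) for v in delta(T[:3,3],T[:3,:3],s)])
E
python3 - <<'E'
from h import *
s=bot.state(); 
f=np.load('pics/w3.npz')
G=np.linalg.inv(H(f['ori'],f['pos']))@hobj(.5065,-.2765,.2165-.0055+.0,-12.3,-1.0)
np.save('G_m.npy',G)
x,y=onbar(-.085); print(x,y)
plan([(.52,-.18,.272,-7,2),(.54,y,.275,-2.5,5),(.56,y,.275,-2.5,20),(x-.02,y,.275,-2.5,20)],G)
E
```

```text
0.6622923520739464 -0.07391909883445792
[0.52, -0.18, 0.272, -7.0, 2.0] -> [ 0.482 -0.175  0.241] d [0.0148, 0.093, 0.0595, -0.5044, -3.0261, 5.3511]
[0.54, -0.074, 0.275, -2.5, 5.0] -> [ 0.504 -0.072  0.242] d [0.0363, 0.1961, 0.0605, -0.7738, -6.0247, 9.8434]
[0.56, -0.074, 0.275, -2.5, 20.0] -> [ 0.534 -0.073  0.233] d [0.0661, 0.1956, 0.0523, -2.7149, -20.917, 9.7428]
[0.642, -0.074, 0.275, -2.5, 20.0] -> [ 0.616 -0.073  0.233] d [0.1484, 0.1956, 0.0523, -2.7149, -20.917, 9.7428]
```

Call:
arm_command([
  [[0.0,0.005,0.015,0,-0.5,0.8],[0.005,0.02,0.03,-0.2,-1,1.6],[0.008,0.045,0.045,-0.3,-1.5,3],[0.012,0.07,0.055,-0.4,-2.2,4],[0.015,0.093,0.06,-0.5,-3,5.3],[0.02,0.12,0.06,-0.6,-3.6,6.4],[0.025,0.145,0.06,-0.65,-4.4,7.5],[0.03,0.165,0.06,-0.7,-5,8.5],[0.033,0.185,0.06,-0.75,-5.5,9.4],[0.036,0.196,0.06,-0.77,-6,9.8],[0.036,0.196,0.06,-0.77,-6,9.8],[0.036,0.196,0.06,-0.77,-6,9.8]],
])

```text
time: 8.2
position: [0.5036, -0.0732, 0.2415]
orientation: [[0.875, -0.042, 0.483], [-0.036, -0.999, -0.021], [0.483, 0.001, -0.875]]
force: [0.7, -0.5, -2.7]
finger_gap: 0.0231
```

```bash
python3 - <<'E'
from h import *
np.set_printoptions(precision=4,suppress=True)
s=bot.state();print(s['qpos'],s['position'],s['force'])
G=np.load('G_m.npy');print(H(s['orientation'],s['position'])@G)
x,y=onbar(-.085)
plan([(.54,y,.275,-2.5,5),(.555,y,.275,-2.5,12),(.57,y,.275,-2.5,20),(x-.02,y,.275,-2.5,20)],G)
E
```

```text
[-0.4286 -0.0541  0.4556  2.2811  0.0747  0.4055 -1.6405] [ 0.5036 -0.0732  0.2415] [ 0.7484 -0.5118 -2.6869]
[[ 0.9952  0.0449 -0.0869  0.5398]
 [-0.0447  0.999   0.0044 -0.0749]
 [ 0.087  -0.0005  0.9962  0.2749]
 [ 0.      0.      0.      1.    ]]
[0.54, -0.074, 0.275, -2.5, 5.0] -> [ 0.504 -0.072  0.242] d [0.0002, 0.0009, 0.0001, 0.0284, -0.0122, 0.0731]
[0.555, -0.074, 0.275, -2.5, 12.0] -> [ 0.523 -0.072  0.237] d [0.0195, 0.0007, -0.0041, -0.2815, -7.0053, 0.0747]
[0.57, -0.074, 0.275, -2.5, 20.0] -> [ 0.544 -0.073  0.233] d [0.04, 0.0005, -0.0082, -0.6356, -14.9975, 0.0764]
[0.642, -0.074, 0.275, -2.5, 20.0] -> [ 0.616 -0.073  0.233] d [0.1123, 0.0005, -0.0082, -0.6356, -14.9975, 0.0764]
```

Call:
arm_command([
  [[0.006,0.001,0,0,-3.5,0],[0.0195,0.001,-0.004,-0.3,-7,0.1],[0.03,0.001,-0.006,-0.5,-11,0.1],[0.04,0.0005,-0.008,-0.6,-15,0.1],[0.05,0.0005,-0.008,-0.6,-15,0.1],[0.062,0.0005,-0.008,-0.6,-15,0.1],[0.075,0.0005,-0.008,-0.6,-15,0.1],[0.09,0.0005,-0.008,-0.6,-15,0.1],[0.102,0.0005,-0.008,-0.6,-15,0.1],[0.112,0.0005,-0.008,-0.6,-15,0.1],[0.112,0.0005,-0.008,-0.6,-15,0.1],[0.112,0.0005,-0.008,-0.6,-15,0.1]],
])

```text
time: 9.4
position: [0.5866, -0.0678, 0.2645]
orientation: [[0.721, -0.05, 0.691], [-0.031, -0.999, -0.04], [0.692, 0.008, -0.722]]
force: [-0.4, -0.2, -3.3]
finger_gap: 0.0233
```

```bash
python3 - <<'E'
from h import *
np.set_printoptions(precision=4,suppress=True)
s,im,d=snap('wrist','w4.png');print(s['qpos'],s['position'],s['force'])
G=np.load('G_m.npy');T=H(s['orientation'],s['position'])@G;print(T)
P=cloud('wrist',d,s)
for box in [(145,193,262,300),(210,265,262,300),(90,125,265,298)]:
    c,n=plane(P[box[0]:box[1],box[2]:box[3]]); print(c,n,'pitch',np.degrees(np.arctan2(n[0],n[2])))
x,y=onbar(-.085)
plan([(x-.01,y,.23,-2.5,14),(x-.003,y,.195,-2.5,7),(x,y,.165,-2.5,1),(x,y,.158,-2.5,0),(x,y,.152,-2.5,0)],G)
snap('scene','s4.png')
E
```

```text
[-1.3141 -0.103   1.3179  2.3572  1.2121  0.1182 -2.7405] [ 0.5866 -0.0678  0.2645] [-0.3934 -0.1508 -3.3211]
[[ 0.9393  0.0533 -0.3391  0.6131]
 [-0.0481  0.9986  0.0238 -0.069 ]
 [ 0.3398 -0.006   0.9405  0.3061]
 [ 0.      0.      0.      1.    ]]
[ 0.6111 -0.0685  0.311 ] [-0.326   0.0447  0.9443] pitch -19.04715269931781
[ 0.5865 -0.0673  0.2953] [-0.7057  0.0581  0.7061] pitch -44.98540105678047
[ 0.6406 -0.0701  0.3158] [0.1203 0.0105 0.9927] pitch 6.9072571711232875
[0.652, -0.074, 0.23, -2.5, 14.0] -> [ 0.622 -0.072  0.191] d [0.0352, -0.0047, -0.0732, 0.622, 5.8443, 0.5317]
[0.659, -0.074, 0.195, -2.5, 7.0] -> [ 0.624 -0.072  0.16 ] d [0.0377, -0.0045, -0.1041, 0.9597, 12.8361, 0.5092]
[0.662, -0.074, 0.165, -2.5, 1.0] -> [ 0.624 -0.072  0.134] d [0.0373, -0.0044, -0.1303, 1.2485, 18.8291, 0.4888]
[0.662, -0.074, 0.158, -2.5, 0.0] -> [ 0.623 -0.072  0.128] d [0.0367, -0.0044, -0.1366, 1.2966, 19.828, 0.4853]
[0.662, -0.074, 0.152, -2.5, 0.0] -> [ 0.623 -0.072  0.122] d [0.0367, -0.0044, -0.1426, 1.2966, 19.828, 0.4853]
```

View pics/w4.png

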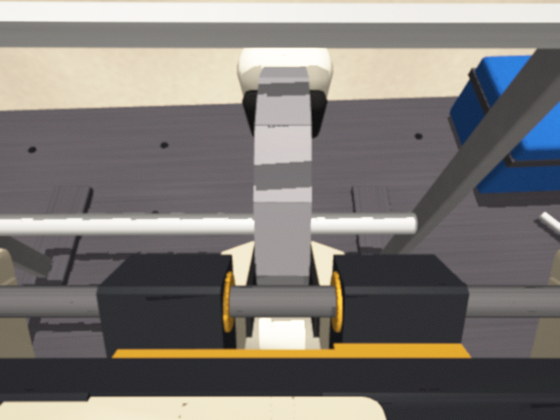

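View pics/s4.png

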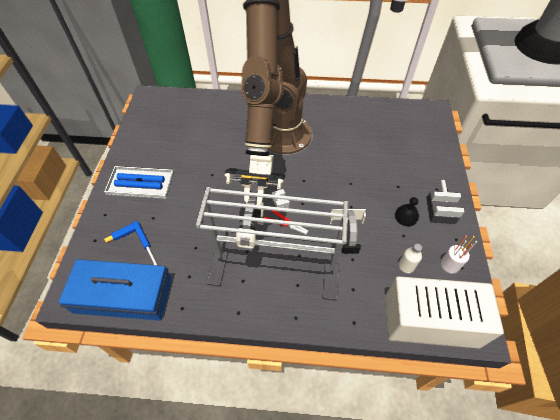

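```bash
python3 - <<'E'
from h import *
G=np.load('G_m.npy')
x,y=onbar(-.085)
plan([(.615,y,.295,-2.5,14),(.622,y,.28,-2.5,10),(.635,y,.262,-2.5,8),(.645,y,.235,-2.5,6),(.655,y,.20,-2.5,4),(x,y,.17,-2.5,2)],G)
E
```

```text
[0.615, -0.074, 0.295, -2.5, 14.0] -> [ 0.584 -0.072  0.256] d [-0.0021, -0.0049, -0.0082, 0.6166, 5.8487, 0.5055]
[0.622, -0.074, 0.28, -2.5, 10.0] -> [ 0.589 -0.072  0.244] d [0.0022, -0.0048, -0.021, 0.8088, 9.8441, 0.493]
[0.635, -0.074, 0.262, -2.5, 8.0] -> [ 0.601 -0.072  0.227] d [0.014, -0.0048, -0.0378, 0.9048, 11.8418, 0.4866]
[0.645, -0.074, 0.235, -2.5, 6.0] -> [ 0.609 -0.072  0.201] d [0.0228, -0.0047, -0.0635, 1.0007, 13.8395, 0.4801]
[0.655, -0.074, 0.2, -2.5, 4.0] -> [ 0.618 -0.072  0.167] d [0.0316, -0.0047, -0.0973, 1.0965, 15.8372, 0.4735]
[0.662, -0.074, 0.17, -2.5, 2.0] -> [ 0.624 -0.072  0.139] d [0.0378, -0.0046, -0.126, 1.1923, 17.8349, 0.4667]
```

Call:
arm_command([
  [[-0.001,-0.003,-0.004,0.3,3,0.3],[-0.002,-0.005,-0.008,0.6,5.8,0.5],[0,-0.005,-0.015,0.7,8,0.5],[0.002,-0.005,-0.021,0.8,9.8,0.5],[0.002,-0.005,-0.021,0.8,9.8,0.5],[0.002,-0.005,-0.021,0.8,9.8,0.5]],
])

```text
time: 10.1
position: [0.5753, -0.0861, 0.2483]
orientation: [[0.821, -0.07, 0.567], [-0.035, -0.997, -0.072], [0.571, 0.039, -0.82]]
force: [0.2, -0.1, -2.7]
finger_gap: 0.0234
```

```bash
python3 - <<'E'
from h import *
np.set_printoptions(precision=4,suppress=True)
s=bot.state();print(s['qpos'],s['joint_velocities'],s['position'],s['force'])
G=np.load('G_m.npy');T=H(s['orientation'],s['position'])@G;print(T)
x,y=onbar(-.085)
plan([(.622,y,.28,-2.5,10),(.635,y,.262,-2.5,8),(.645,y,.235,-2.5,6),(.655,y,.20,-2.5,4),(x,y,.17,-2.5,2)],G)
E
```

```text
[-1.0527  0.0495  1.1638  2.2583 -0.1112  0.2562 -1.4334] [ 0.8159  0.3634 -0.6081 -0.2016 -2.1847  0.257   2.1174] [ 0.5753 -0.0861  0.2483] [ 0.2172 -0.1228 -2.7261]
[[ 0.9798  0.0732 -0.186   0.6079]
 [-0.0647  0.9966  0.0512 -0.0872]
 [ 0.1891 -0.0381  0.9812  0.2853]
 [ 0.      0.      0.      1.    ]]
[0.622, -0.074, 0.28, -2.5, 10.0] -> [ 0.589 -0.072  0.244] d [0.0135, 0.0137, -0.0048, 2.2318, 0.7815, 1.6831]
[0.635, -0.074, 0.262, -2.5, 8.0] -> [ 0.601 -0.072  0.227] d [0.0253, 0.0138, -0.0216, 2.3483, 2.7779, 1.6447]
[0.645, -0.074, 0.235, -2.5, 6.0] -> [ 0.609 -0.072  0.201] d [0.0341, 0.0139, -0.0474, 2.4643, 4.7744, 1.6059]
[0.655, -0.074, 0.2, -2.5, 4.0] -> [ 0.618 -0.072  0.167] d [0.0429, 0.0139, -0.0811, 2.5798, 6.7709, 1.5668]
[0.662, -0.074, 0.17, -2.5, 2.0] -> [ 0.624 -0.072  0.139] d [0.0491, 0.014, -0.1098, 2.695, 8.7673, 1.5273]
```

Call:
arm_command([
  [[0,0,0,0,0,0],[0,0,0,0,0,0],[0,0,0,0,0,0],[0,0,0,0,0,0]],
])

```text
time: 10.5
position: [0.5757, -0.0851, 0.249]
orientation: [[0.819, -0.068, 0.569], [-0.033, -0.997, -0.072], [0.572, 0.04, -0.819]]
force: [0.2, 0.3, -3.9]
finger_gap: 0.0234
```

```bash
python3 - <<'E'
from h import *
np.set_printoptions(precision=4,suppress=True)
s=bot.state();print(s['qpos'],s['joint_velocities'],s['position'],s['force'])
G=np.load('G_m.npy');T=H(s['orientation'],s['position'])@G;print(T)
x,y=onbar(-.085)
plan([(.622,y,.28,-2.5,10),(.635,y,.262,-2.5,8),(.645,y,.235,-2.5,6),(.655,y,.20,-2.5,4),(x,y,.17,-2.5,2)],G)
E
```

```text
[-1.0586  0.0469  1.1657  2.2589 -0.0975  0.2541 -1.4463] [-0.003   0.0005 -0.002  -0.0029 -0.0205  0.0015  0.0199] [ 0.5757 -0.0851  0.249 ] [ 0.186   0.3066 -3.9326]
[[ 0.9795  0.0711 -0.1883  0.6083]
 [-0.0624  0.9967  0.0518 -0.086 ]
 [ 0.1914 -0.039   0.9807  0.286 ]
 [ 0.      0.      0.      1.    ]]
[0.622, -0.074, 0.28, -2.5, 10.0] -> [ 0.589 -0.072  0.244] d [0.0131, 0.0127, -0.0054, 2.2925, 0.9112, 1.5578]
[0.635, -0.074, 0.262, -2.5, 8.0] -> [ 0.601 -0.072  0.227] d [0.0248, 0.0127, -0.0223, 2.4068, 2.9077, 1.5185]
[0.645, -0.074, 0.235, -2.5, 6.0] -> [ 0.609 -0.072  0.201] d [0.0336, 0.0128, -0.048, 2.5206, 4.9043, 1.4788]
[0.655, -0.074, 0.2, -2.5, 4.0] -> [ 0.618 -0.072  0.167] d [0.0424, 0.0128, -0.0818, 2.634, 6.9008, 1.4388]
[0.662, -0.074, 0.17, -2.5, 2.0] -> [ 0.624 -0.072  0.139] d [0.0486, 0.0129, -0.1105, 2.7469, 8.8974, 1.3985]
```

Call:
arm_command([
  [[0.004,0.004,-0.001,0.8,0.3,0.5],[0.008,0.008,-0.003,1.6,0.6,1],[0.013,0.0127,-0.0054,2.3,0.9,1.5],[0.018,0.0127,-0.012,2.4,1.8,1.5],[0.025,0.0127,-0.022,2.4,2.9,1.5],[0.025,0.0127,-0.022,2.4,2.9,1.5],[0.025,0.0127,-0.022,2.4,2.9,1.5],[0.025,0.0127,-0.022,2.4,2.9,1.5]],
])

```text
time: 11.3
position: [0.6007, -0.0723, 0.2274]
orientation: [[0.848, -0.041, 0.529], [-0.034, -0.999, -0.023], [0.529, 0.001, -0.849]]
force: [0.1, 0.1, -3.1]
finger_gap: 0.0236
```

```bash
cat > chk.py <<'E'
from h import *
np.set_printoptions(precision=4,suppress=True)
s=bot.state();print(s['qpos'],s['joint_velocities'],s['position'],s['force'])
G=np.load('G_m.npy');T=H(s['orientation'],s['position'])@G;print(T)
x,y=onbar(-.085)
plan([(.635,y,.262,-2.5,8),(.645,y,.235,-2.5,6),(.655,y,.20,-2.5,4),(x,y,.17,-2.5,2),(x,y,.16,-2.5,0),(x,y,.153,-2.5,0)],G)
E
python3 chk.py
```

```text
[-0.7174  0.1739  0.8698  2.1849 -0.5448  0.3253 -1.0314] [-0.0014 -0.003  -0.0006 -0.0008 -0.0108  0.0018  0.0115] [ 0.6007 -0.0723  0.2274] [ 0.0877  0.0836 -3.1226]
[[ 0.9892  0.0441 -0.1396  0.6351]
 [-0.0437  0.999   0.0062 -0.0739]
 [ 0.1397 -0.0001  0.9902  0.2626]
 [ 0.      0.      0.      1.    ]]
[0.635, -0.074, 0.262, -2.5, 8.0] -> [ 0.601 -0.072  0.227] d [-0.0001, -0.0, -0.0006, 0.0044, 0.0325, 0.0277]
[0.645, -0.074, 0.235, -2.5, 6.0] -> [ 0.609 -0.072  0.201] d [0.0087, 0.0, -0.0264, 0.0921, 2.0306, 0.0276]
[0.655, -0.074, 0.2, -2.5, 4.0] -> [ 0.618 -0.072  0.167] d [0.0175, 0.0001, -0.0601, 0.1798, 4.0287, 0.0276]
[0.662, -0.074, 0.17, -2.5, 2.0] -> [ 0.624 -0.072  0.139] d [0.0237, 0.0001, -0.0888, 0.2675, 6.0267, 0.0275]
[0.662, -0.074, 0.16, -2.5, 0.0] -> [ 0.623 -0.072  0.13 ] d [0.0226, 0.0002, -0.0975, 0.3553, 8.0248, 0.0274]
[0.662, -0.074, 0.153, -2.5, 0.0] -> [ 0.623 -0.072  0.123] d [0.0226, 0.0002, -0.1045, 0.3553, 8.0248, 0.0274]
```

Reachable now. I descend slowly to about 15 mm above contact.

Call:
arm_command([
  [[0.004,0,-0.012,0,1,0],[0.0085,0,-0.025,0.1,2,0],[0.012,0,-0.037,0.1,2.7,0],[0.0155,0,-0.05,0.2,3.4,0],[0.018,0,-0.062,0.2,4,0],[0.021,0,-0.075,0.2,5,0],[0.0235,0,-0.088,0.3,6,0],[0.0235,0,-0.088,0.3,6,0],[0.0235,0,-0.088,0.3,6,0]],
])

```text
time: 12.2
position: [0.6246, -0.0724, 0.139]
orientation: [[0.899, -0.041, 0.437], [-0.036, -0.999, -0.018], [0.437, 0.001, -0.899]]
force: [-1.1, -0.0, -2.5]
finger_gap: 0.0232
```

```bash
python3 chk.py; python3 - <<'E'
from h import *
np.set_printoptions(precision=4,suppress=True)
s,im,d=snap('wrist','w5.png');P=cloud('wrist',d,s)
for box in [(145,193,262,300),(210,265,262,300),(90,125,265,298)]:
    c,n=plane(P[box[0]:box[1],box[2]:box[3]]); print(c,n,'pitch',np.degrees(np.arctan2(n[0],n[2])))
E
```

```text
[-0.4427  0.3809  0.6086  2.1291 -0.7983  0.3258 -0.8128] [-0.0042 -0.0175  0.0087 -0.0006  0.     -0.0009 -0.0002] [ 0.6246 -0.0724  0.139 ] [-1.1067 -0.0272 -2.4612]
[[ 0.9984  0.0442 -0.0347  0.6626]
 [-0.0442  0.999   0.0015 -0.0742]
 [ 0.0347  0.      0.9994  0.1705]
 [ 0.      0.      0.      1.    ]]
[0.635, -0.074, 0.262, -2.5, 8.0] -> [ 0.601 -0.072  0.227] d [-0.0241, 0.0001, 0.0877, -0.2664, -6.0027, 0.033]
[0.645, -0.074, 0.235, -2.5, 6.0] -> [ 0.609 -0.072  0.201] d [-0.0153, 0.0002, 0.062, -0.1786, -4.0046, 0.0331]
[0.655, -0.074, 0.2, -2.5, 4.0] -> [ 0.618 -0.072  0.167] d [-0.0064, 0.0002, 0.0282, -0.0908, -2.0065, 0.0332]
[0.662, -0.074, 0.17, -2.5, 2.0] -> [ 0.624 -0.072  0.139] d [-0.0003, 0.0003, -0.0005, -0.003, -0.0085, 0.0332]
[0.662, -0.074, 0.16, -2.5, 0.0] -> [ 0.623 -0.072  0.13 ] d [-0.0013, 0.0003, -0.0091, 0.0848, 1.9896, 0.0332]
[0.662, -0.074, 0.153, -2.5, 0.0] -> [ 0.623 -0.072  0.123] d [-0.0013, 0.0003, -0.0161, 0.0848, 1.9896, 0.0332]
[ 0.6621 -0.0738  0.1756] [-0.0221  0.015   0.9996] pitch -1.2638002468795946
[ 0.6339 -0.0726  0.1681] [-0.4587  0.0342  0.8879] pitch -27.32045412093101
[ 0.6915 -0.0751  0.1714] [ 0.4168 -0.0108  0.9089] pitch 24.63354455061709
```

View pics/w5.png

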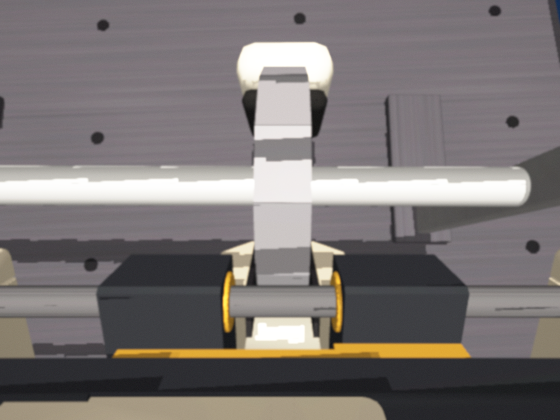

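```bash
python3 - <<'E'
from h import *
np.set_printoptions(precision=4,suppress=True)
f=np.load('pics/w5.npz'); s={'position':f['pos'],'orientation':f['ori']}
P=cloud('wrist',f['d'],s)
for a,b in ((40,235),(330,500)):
    Q=P[160:212,a:b].reshape(-1,3); Q=Q[(Q[:,2]>.13)&(Q[:,2]<.17)]
    # circle fit radius 10 in xz after removing slope
    from scipy.optimize import least_squares
    r=least_squares(lambda v:np.hypot(Q[:,0]-v[0]-v[2]*(Q[:,1]+.074),Q[:,2]-v[1])-.01,[.66,.144,.04],loss='soft_l1',f_scale=.002)
    print(r.x,np.std(r.fun),Q[:,2].max())
E
```

```text
[0.6616 0.1441 0.0429] 0.0005255748866088898 0.15628481700110466
[0.6617 0.1441 0.043 ] 0.0005155631113801189 0.15619106652611014
```

Call:
arm_command([
  [[-0.0005,0,-0.005,0,0.6,0],[-0.001,0,-0.009,0,1.3,0],[-0.001,0,-0.012,0,1.3,0],[-0.001,0,-0.014,0,1.3,0],[-0.001,0,-0.0155,0,1.3,0],[-0.001,0,-0.0165,0,1.3,0],[-0.001,0,-0.0165,0,1.3,0],[-0.001,0,-0.0165,0,1.3,0]],
])

```text
time: 13.05
position: [0.624, -0.0722, 0.123]
orientation: [[0.908, -0.041, 0.417], [-0.037, -0.999, -0.018], [0.417, 0.001, -0.909]]
force: [-0.5, 1.3, 1.3]
finger_gap: 0.0231
```

```bash
python3 - <<'E'
from h import *
np.set_printoptions(precision=4,suppress=True)
s,im,d=snap('wrist','w6.png');P=cloud('wrist',d,s); print(s['position'],s['force'])
for box in [(145,193,262,300),(210,265,262,300),(90,125,265,298)]:
    c,n=plane(P[box[0]:box[1],box[2]:box[3]]); print(c,n,'pitch',np.degrees(np.arctan2(n[0],n[2])))
E
```

```text
[ 0.624  -0.0722  0.123 ] [-0.477   1.3299  1.3087]
[ 0.6617 -0.0736  0.1601] [-0.0267  0.0156  0.9995] pitch -1.5307815803917537
[ 0.6339 -0.0724  0.1527] [-0.4657  0.0297  0.8844] pitch -27.768886199120857
[ 0.6904 -0.0749  0.1563] [ 0.4142 -0.0062  0.9102] pitch 24.468239227108626
```

Call:
arm_command([
  [[0,0,0,0,0,0],[0,0,0,0,0,0],[0,0,0,0,0,0],[0,0,0,0,0,0],[0,0,0,0,0,0],[0,0,0,0,0,0]],
], hand=60)

```text
time: 13.7
position: [0.6236, -0.0722, 0.1225]
orientation: [[0.908, -0.041, 0.416], [-0.037, -0.999, -0.018], [0.417, 0.001, -0.909]]
force: [0.1, 0.6, 0.1]
finger_gap: 0.055
```

Call:
arm_command([
  [[-0.004,0,0.009,0,0,0],[-0.012,0,0.022,0,0,0],[-0.02,0.001,0.04,0,0,0],[-0.03,0.001,0.06,0,0,0],[-0.04,0.001,0.08,0,0,0],[-0.05,0.001,0.1,0,0,0],[-0.05,0.001,0.1,0,0,0]],
])

```text
time: 14.4
position: [0.5739, -0.0711, 0.2246]
orientation: [[0.907, -0.04, 0.419], [-0.037, -0.999, -0.017], [0.419, -0.0, -0.908]]
force: [0.9, 0.5, -0.8]
finger_gap: 0.0551
```

```bash
python3 - <<'E'
from h import *
np.set_printoptions(precision=4,suppress=True)
s,im,d=snap('wrist','w7.png');print(s['position'],s['qpos'],s['force']);snap('scene','s7.png')
E
```

```text
[ 0.5739 -0.0711  0.2246] [-0.8098  0.1878  0.9916  2.1349 -0.4214  0.5032 -1.142 ] [ 0.8658  0.5247 -0.7534]
```

View pics/w7.png

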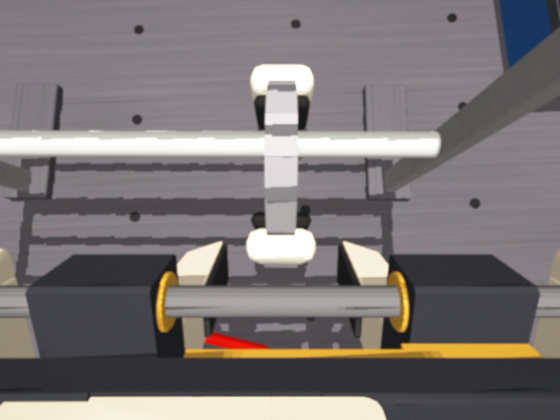

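View pics/s7.png

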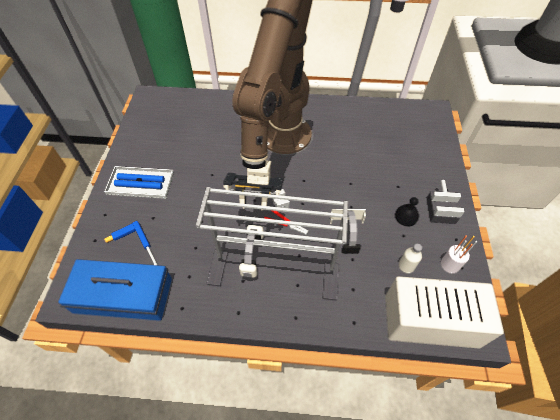

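```bash
python3 - <<'E'
from h import *
np.set_printoptions(precision=4,suppress=True)
f=np.load('pics/w7.npz'); s={'position':f['pos'],'orientation':f['ori']}
P=cloud('wrist',f['d'],s)
c,n=plane(P[120:165,272:292]);print(c,n)
for b in (.1,0): p,R=tgt(.5255,.2845,5.3,23,back=b,px=-.046,pz=.097);print(p,delta(p,R))
E
```

```text
[ 0.6586 -0.0745  0.16  ] [ 0.0027 -0.0014  1.    ]
[0.4482 0.2773 0.1716] [-0.1257  0.3477 -0.0512 -0.0332  1.6727  7.5483]
[0.4871 0.2809 0.0795] [-0.0868  0.3513 -0.1432 -0.0332  1.6727  7.5483]
```

Muffs hang level on the bar (band top at z = 0.160, x = 0.659–0.662). Now I go to the visor.

Call:
arm_command([
  [[-0.02,0,0.01,0,0,0],[-0.05,0.01,0.01,0,0,0],[-0.085,0.04,0.01,0,0,0.5],[-0.11,0.08,0.01,0,0,1],[-0.125,0.12,0.01,0,0.3,2],[-0.126,0.165,0.005,0,0.6,3.2],[-0.126,0.21,0,0,0.9,4.5],[-0.126,0.255,-0.01,0,1.2,5.6],[-0.126,0.3,-0.02,0,1.4,6.6],[-0.126,0.335,-0.03,0,1.6,7.5],[-0.126,0.348,-0.035,0,1.7,7.5],[-0.126,0.348,-0.035,0,1.7,7.5]],
], hand=60)

```text
time: 15.7
position: [0.4466, 0.2803, 0.1853]
orientation: [[0.918, 0.095, 0.386], [0.089, -0.995, 0.035], [0.387, 0.002, -0.922]]
force: [0.3, -0.3, -0.1]
finger_gap: 0.0554
```

```bash
python3 - <<'E'
from h import *
np.set_printoptions(precision=4,suppress=True)
s,im,d=snap('wrist','w8.png');print(s['position'],s['qpos'],s['joint_velocities'])
for b in (.1,0): p,R=tgt(.5255,.2845,5.3,23,back=b,px=-.046,pz=.097);print(p,delta(p,R))
E
```

```text
[0.4466 0.2803 0.1853] [-1.2435  0.1607  0.4466  2.1955  0.3831  0.53   -2.593 ] [ 0.0256 -0.0591  0.0562  0.0454  0.0227  0.0293  0.0252]
[0.4482 0.2773 0.1716] [ 0.0013 -0.0003 -0.0142  0.2    -0.1989  0.0049]
[0.4871 0.2809 0.0795] [ 0.0402  0.0033 -0.1062  0.2    -0.1989  0.0049]
```

View pics/w8.png

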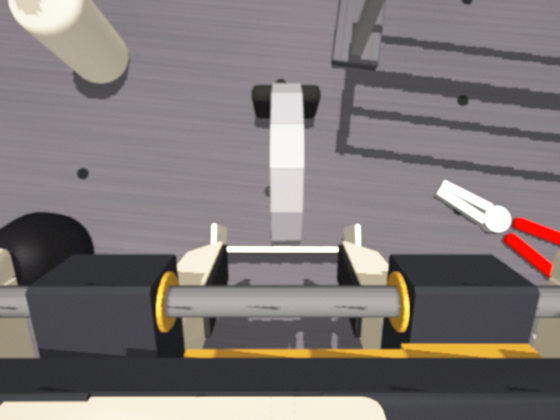

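```bash
python3 - <<'E'
from h import *
np.set_printoptions(precision=4,suppress=True)
f=np.load('pics/w8.npz'); s={'position':f['pos'],'orientation':f['ori']}
P=cloud('wrist',f['d'],s)
Q=P[84:238,262:312].reshape(-1,3);Q=Q[(Q[:,2]>.075)&(Q[:,2]<.13)]
print(cv2.minAreaRect(Q[:,:2].astype(np.float32)),Q.min(0),Q.max(0))
t=Q[Q[:,2]>.11]; print(cv2.minAreaRect(t[:,:2].astype(np.float32)))
c,n=plane(P[130:165,275:300]);print(c,n)
E
```

```text
((0.5257907509803772, 0.2843446135520935), (0.1310606151819229, 0.02400258556008339), 5.338608264923096) [0.4595 0.2665 0.0788] [0.5918 0.302  0.1204]
((0.5253549218177795, 0.2843790650367737), (0.07119779288768768, 0.023984858766198158), 5.180995941162109)
[0.5246 0.2837 0.1181] [0.0048 0.005  1.    ]
```

Visor confirmed at (0.5255, 0.2844), yaw 5.3°. Descend to the grasp.

Call:
arm_command([
  [[0.002,0,-0.014,0.2,-0.2,0],[0.01,0.001,-0.032,0.2,-0.2,0],[0.018,0.001,-0.052,0.2,-0.2,0],[0.026,0.002,-0.072,0.2,-0.2,0],[0.034,0.003,-0.09,0.2,-0.2,0],[0.039,0.003,-0.103,0.2,-0.2,0],[0.039,0.003,-0.103,0.2,-0.2,0],[0.039,0.003,-0.103,0.2,-0.2,0]],
])

```text
time: 16.55
position: [0.4866, 0.2783, 0.0845]
orientation: [[0.916, 0.088, 0.39], [0.08, -0.996, 0.036], [0.392, -0.002, -0.92]]
force: [1.0, -0.2, -0.1]
finger_gap: 0.0548
```

```bash
python3 - <<'E'
from h import *
np.set_printoptions(precision=4,suppress=True)
s=bot.state();print(s['position'],s['qpos'],s['force'])
p,R=tgt(.5255,.2844,5.3,23,back=.003,px=-.046,pz=.097);print(p,delta(p,R))
E
```

```text
[0.4866 0.2783 0.0845] [-1.1198  0.4001  0.4329  2.2412  0.3513  0.2223 -2.5582] [ 1.0199 -0.2297 -0.1311]
[0.4859 0.2807 0.0823] [-0.0007  0.0024 -0.0022 -0.1206  0.0744  0.2411]
```

Call:
arm_command([
  [[-0.0005,0.002,-0.002,-0.1,0,0.2],[-0.0005,0.002,-0.002,-0.1,0,0.2],[-0.0005,0.002,-0.002,-0.1,0,0.2],[-0.0005,0.002,-0.002,-0.1,0,0.2],[-0.0005,0.002,-0.002,-0.1,0,0.2],[-0.0005,0.002,-0.002,-0.1,0,0.2],[-0.0005,0.002,-0.002,-0.1,0,0.2],[-0.0005,0.002,-0.002,-0.1,0,0.2],[-0.0005,0.002,-0.002,-0.1,0,0.2]],
], hand=0)

```text
time: 17.45
position: [0.486, 0.2819, 0.0827]
orientation: [[0.916, 0.094, 0.391], [0.086, -0.996, 0.038], [0.393, -0.001, -0.92]]
force: [-3.3, -1.0, 5.9]
finger_gap: 0.0233
```

```bash
python3 - <<'E'
from h import *
np.set_printoptions(precision=4,suppress=True)
s=bot.state();print(s['position'],s['qpos'],s['force'],s['finger_gap'])
E
```

```text
[0.486  0.2819 0.0827] [-1.1259  0.4058  0.4336  2.24    0.3527  0.2182 -2.5611] [-3.2541 -1.005   5.931 ] 0.023314481708151945
```

Call:
arm_command([
  [[0,0,0.005,0,0,0],[0,0,0.015,0,0,0],[0,0,0.03,0,0,0],[0,0,0.05,0,0,0],[0,0,0.07,0,0,0],[0,0,0.09,0,0,0],[0,0,0.1,0,0,0],[0,0,0.1,0,0,0],[0,0,0.1,0,0,0]],
])

```text
time: 18.35
position: [0.4858, 0.2816, 0.1822]
orientation: [[0.916, 0.094, 0.391], [0.086, -0.996, 0.038], [0.392, -0.001, -0.92]]
force: [1.5, 0.2, -2.7]
finger_gap: 0.0234
```

```bash
python3 - <<'E'
from h import *
np.set_printoptions(precision=4,suppress=True)
s,im,d=snap('wrist','w9.png');print(s['position'],s['qpos'],s['force'],s['finger_gap'])
P=cloud('wrist',d,s)
for box in [(145,193,267,298),(210,265,267,298),(90,125,269,295)]:
    c,n=plane(P[box[0]:box[1],box[2]:box[3]]); print(c,n,'pitch',np.degrees(np.arctan2(n[0],n[2])))
Q=P[84:250,250:312].reshape(-1,3);Q=Q[(Q[:,2]>.175)&(Q[:,2]<.23)]
print(cv2.minAreaRect(Q[:,:2].astype(np.float32)))
E
```

```text
[0.4858 0.2816 0.1822] [-1.1263  0.2157  0.401   2.1375  0.3293  0.5031 -2.4899] [ 1.5292  0.2476 -2.6504] 0.02340194098262172
[0.5247 0.2849 0.2171] [0.0113 0.0058 0.9999] pitch 0.6446546461649671
[0.4963 0.2822 0.2114] [-0.425  -0.0387  0.9044] pitch -25.171919542212294
[0.5539 0.2879 0.211 ] [0.4428 0.0431 0.8956] pitch 26.306624397419412
((0.530007004737854, 0.2860470712184906), (0.07781658321619034, 0.029935577884316444), 5.361145496368408)
```

View pics/w9.png

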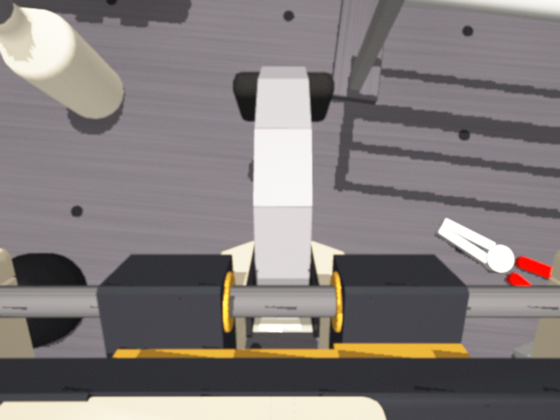

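```bash
cat > chk2.py <<'E'
from h import *
import sys
np.set_printoptions(precision=4,suppress=True)
s=bot.state();print(s['qpos'],s['joint_velocities'],s['position'],s['force'])
G=np.load('G_v.npy');T=H(s['orientation'],s['position'])@G;print(T)
x,y=onbar(.095)
plan([(.53,.2,.26,2,2),(.55,y,.275,-2.5,5),(.58,y,.275,-2.5,8),(.61,y,.275,-2.5,8),(.635,y,.268,-2.5,8),(.645,y,.235,-2.5,6),(.655,y,.20,-2.5,4),(x,y,.17,-2.5,2),(x,y,.16,-2.5,0),(x,y,.153,-2.5,0)],G)
E
python3 - <<'E'
from h import *
f=np.load('pics/w9.npz')
G=np.linalg.inv(H(f['ori'],f['pos']))@hobj(.5247,.2848,.2111,5.3,-.8); np.save('G_v.npy',G)
E
python3 chk2.py
```

```text
[-1.1264  0.2164  0.401   2.1378  0.3293  0.5031 -2.4898] [ 0.0012  0.0089 -0.0003  0.0007  0.0009  0.0018  0.0001] [0.4856 0.2814 0.1817] [ 0.297   0.5478 -2.1759]
[[ 0.9956 -0.0924  0.0145  0.5245]
 [ 0.0924  0.9957  0.0022  0.2846]
 [-0.0146 -0.0009  0.9999  0.2106]
 [ 0.      0.      0.      1.    ]]
[0.53, 0.2, 0.26, 2.0, 2.0] -> [0.492 0.199 0.229] d [0.0068, -0.0823, 0.0475, 0.231, -2.8283, -3.3023]
[0.55, 0.106, 0.275, -2.5, 5.0] -> [0.514 0.108 0.242] d [0.0285, -0.1735, 0.0606, 0.1933, -5.8384, -7.7949]
[0.58, 0.106, 0.275, -2.5, 8.0] -> [0.546 0.108 0.24 ] d [0.0603, -0.1736, 0.0588, 0.2667, -8.8398, -7.7849]
[0.61, 0.106, 0.275, -2.5, 8.0] -> [0.576 0.108 0.24 ] d [0.0903, -0.1736, 0.0588, 0.2667, -8.8398, -7.7849]
[0.635, 0.106, 0.268, -2.5, 8.0] -> [0.601 0.108 0.233] d [0.1153, -0.1736, 0.0518, 0.2667, -8.8398, -7.7849]
[0.645, 0.106, 0.235, -2.5, 6.0] -> [0.61  0.108 0.202] d [0.1241, -0.1735, 0.02, 0.2178, -6.8389, -7.792]
[0.655, 0.106, 0.2, -2.5, 4.0] -> [0.619 0.108 0.168] d [0.133, -0.1735, -0.0138, 0.1688, -4.838, -7.7975]
[0.67, 0.106, 0.17, -2.5, 2.0] -> [0.633 0.108 0.139] d [0.147, -0.1734, -0.0425, 0.1199, -2.837, -7.8014]
[0.67, 0.106, 0.16, -2.5, 0.0] -> [0.632 0.108 0.131] d [0.146, -0.1734, -0.0512, 0.0709, -0.8361, -7.8038]
[0.67, 0.106, 0.153, -2.5, 0.0] -> [0.632 0.108 0.124] d [0.146, -0.1734, -0.0582, 0.0709, -0.8361, -7.8038]
```

Call:
arm_command([
  [[0.001,-0.008,0.015,0,-0.6,-0.5],[0.003,-0.025,0.03,0,-1.2,-1.2],[0.005,-0.05,0.04,0.1,-2,-2.1],[0.007,-0.08,0.048,0.2,-2.8,-3.3],[0.013,-0.11,0.053,0.2,-3.6,-4.8],[0.02,-0.135,0.057,0.2,-4.6,-6],[0.026,-0.16,0.06,0.2,-5.5,-7],[0.0285,-0.1735,0.0605,0.2,-5.8,-7.8],[0.0285,-0.1735,0.0605,0.2,-5.8,-7.8],[0.0285,-0.1735,0.0605,0.2,-5.8,-7.8],[0.0285,-0.1735,0.0605,0.2,-5.8,-7.8]],
])

```text
time: 19.5
position: [0.5146, 0.1095, 0.243]
orientation: [[0.874, -0.041, 0.483], [-0.036, -0.999, -0.018], [0.484, -0.002, -0.875]]
force: [-0.2, 1.1, -1.6]
finger_gap: 0.0234
```

```bash
python3 chk2.py
```

```text
[-1.0178 -0.0103  0.5444  2.2406  0.5102  0.5164 -2.4811] [-0.0044 -0.0005  0.0006  0.0005  0.001   0.0007 -0.0017] [0.5146 0.1095 0.243 ] [-0.1533  1.1471 -1.6   ]
[[ 0.9953  0.0419 -0.0875  0.5505]
 [-0.0418  0.9991  0.0028  0.1075]
 [ 0.0875  0.0009  0.9962  0.2757]
 [ 0.      0.      0.      1.    ]]
[0.53, 0.2, 0.26, 2.0, 2.0] -> [0.492 0.199 0.229] d [-0.0222, 0.0896, -0.0138, -0.0419, 3.0234, 4.4026]
[0.55, 0.106, 0.275, -2.5, 5.0] -> [0.514 0.108 0.242] d [-0.0005, -0.0016, -0.0007, -0.0515, 0.0247, -0.0977]
[0.58, 0.106, 0.275, -2.5, 8.0] -> [0.546 0.108 0.24 ] d [0.0313, -0.0016, -0.0025, -0.1798, -2.9726, -0.0991]
[0.61, 0.106, 0.275, -2.5, 8.0] -> [0.576 0.108 0.24 ] d [0.0613, -0.0016, -0.0025, -0.1798, -2.9726, -0.0991]
[0.635, 0.106, 0.268, -2.5, 8.0] -> [0.601 0.108 0.233] d [0.0863, -0.0016, -0.0095, -0.1798, -2.9726, -0.0991]
[0.645, 0.106, 0.235, -2.5, 6.0] -> [0.61  0.108 0.202] d [0.0951, -0.0016, -0.0413, -0.0943, -0.9744, -0.0982]
[0.655, 0.106, 0.2, -2.5, 4.0] -> [0.619 0.108 0.168] d [0.1039, -0.0015, -0.0751, -0.0087, 1.0238, -0.0973]
[0.67, 0.106, 0.17, -2.5, 2.0] -> [0.633 0.108 0.139] d [0.118, -0.0015, -0.1038, 0.0768, 3.0219, -0.0963]
[0.67, 0.106, 0.16, -2.5, 0.0] -> [0.632 0.108 0.131] d [0.1169, -0.0014, -0.1124, 0.1624, 5.0201, -0.0954]
[0.67, 0.106, 0.153, -2.5, 0.0] -> [0.632 0.108 0.124] d [0.1169, -0.0014, -0.1194, 0.1624, 5.0201, -0.0954]
```

Call:
arm_command([
  [[0.01,-0.001,0,0,-1,0],[0.02,-0.0015,-0.001,-0.1,-2,-0.1],[0.031,-0.0015,-0.0025,-0.2,-3,-0.1],[0.043,-0.0015,-0.0025,-0.2,-3,-0.1],[0.055,-0.0015,-0.003,-0.2,-3,-0.1],[0.067,-0.0015,-0.005,-0.2,-3,-0.1],[0.077,-0.0015,-0.007,-0.2,-3,-0.1],[0.086,-0.0015,-0.0095,-0.2,-3,-0.1],[0.086,-0.0015,-0.0095,-0.2,-3,-0.1],[0.086,-0.0015,-0.0095,-0.2,-3,-0.1]],
])

```text
time: 20.5
position: [0.6006, 0.1066, 0.2331]
orientation: [[0.848, -0.044, 0.528], [-0.038, -0.999, -0.024], [0.529, 0.0, -0.849]]
force: [-1.2, 0.7, -0.8]
finger_gap: 0.0234
```

```bash
python3 chk2.py
```

```text
[-0.8836  0.1602  0.5525  2.1403  0.355   0.3683 -2.2738] [-0.0079 -0.0168  0.0019  0.0093 -0.0007  0.0071  0.0024] [0.6006 0.1066 0.2331] [-1.1843  0.6999 -0.809 ]
[[ 0.9892  0.0457 -0.1392  0.6347]
 [-0.0451  0.999   0.0075  0.1047]
 [ 0.1394 -0.0011  0.9902  0.2676]
 [ 0.      0.      0.      1.    ]]
[0.53, 0.2, 0.26, 2.0, 2.0] -> [0.492 0.199 0.229] d [-0.1082, 0.0925, -0.0039, 0.0978, 6.0154, 4.6102]
[0.55, 0.106, 0.275, -2.5, 5.0] -> [0.514 0.108 0.242] d [-0.0865, 0.0013, 0.0092, 0.1999, 3.0083, 0.1161]
[0.58, 0.106, 0.275, -2.5, 8.0] -> [0.546 0.108 0.24 ] d [-0.0547, 0.0012, 0.0074, 0.066, 0.0113, 0.1179]
[0.61, 0.106, 0.275, -2.5, 8.0] -> [0.576 0.108 0.24 ] d [-0.0247, 0.0012, 0.0074, 0.066, 0.0113, 0.1179]
[0.635, 0.106, 0.268, -2.5, 8.0] -> [0.601 0.108 0.233] d [0.0003, 0.0012, 0.0004, 0.066, 0.0113, 0.1179]
[0.645, 0.106, 0.235, -2.5, 6.0] -> [0.61  0.108 0.202] d [0.0091, 0.0013, -0.0314, 0.1552, 2.0093, 0.1167]
[0.655, 0.106, 0.2, -2.5, 4.0] -> [0.619 0.108 0.168] d [0.0179, 0.0013, -0.0652, 0.2445, 4.0073, 0.1155]
[0.67, 0.106, 0.17, -2.5, 2.0] -> [0.633 0.108 0.139] d [0.032, 0.0014, -0.0939, 0.3338, 6.0053, 0.1143]
[0.67, 0.106, 0.16, -2.5, 0.0] -> [0.632 0.108 0.131] d [0.0309, 0.0014, -0.1025, 0.423, 8.0033, 0.1131]
[0.67, 0.106, 0.153, -2.5, 0.0] -> [0.632 0.108 0.124] d [0.0309, 0.0014, -0.1095, 0.423, 8.0033, 0.1131]
```

Call:
arm_command([
  [[0.004,0.001,-0.014,0.1,0.9,0.1],[0.009,0.001,-0.03,0.1,2,0.1],[0.013,0.001,-0.045,0.2,2.8,0.1],[0.018,0.001,-0.06,0.2,3.7,0.1],[0.023,0.001,-0.073,0.3,4.6,0.1],[0.028,0.001,-0.085,0.3,5.4,0.1],[0.032,0.001,-0.094,0.3,6,0.1],[0.032,0.001,-0.094,0.3,6,0.1],[0.032,0.001,-0.094,0.3,6,0.1]],
])

```text
time: 21.4
position: [0.6325, 0.1078, 0.1397]
orientation: [[0.898, -0.042, 0.437], [-0.039, -0.999, -0.017], [0.437, -0.001, -0.899]]
force: [-0.3, -0.1, -0.9]
finger_gap: 0.023
```

```bash
cat > meas.py <<'E'
from h import *
import sys
from scipy.optimize import least_squares
np.set_printoptions(precision=4,suppress=True)
n0=sys.argv[1]
s,im,d=snap('wrist',n0+'.png');P=cloud('wrist',d,s);print(s['position'],s['force'],s['qpos'])
for box in [(145,193,267,298),(210,265,267,298),(90,125,269,295)]:
    c,n=plane(P[box[0]:box[1],box[2]:box[3]]); print(c,n,'pitch',np.degrees(np.arctan2(n[0],n[2])))
for a,b in ((60,225),(340,480)):
    Q=P[150:220,a:b].reshape(-1,3); Q=Q[(Q[:,2]>.13)&(Q[:,2]<.17)]
    r=least_squares(lambda v:np.hypot(Q[:,0]-v[0]-v[2]*(Q[:,1]-.106),Q[:,2]-v[1])-.01,[.67,.144,.04],loss='soft_l1',f_scale=.002)
    print('bar',r.x,np.std(r.fun))
E
python3 meas.py w10
```

```text
[0.6325 0.1078 0.1397] [-0.3221 -0.0882 -0.9402] [-0.6157  0.3716  0.344   2.0764  0.1122  0.289  -2.0345]
[0.6699 0.1057 0.1765] [-0.0381  0.007   0.9992] pitch -2.183517398183374
[0.6417 0.1069 0.1694] [-0.4709  0.0208  0.8819] pitch -28.100385792284804
[0.6995 0.1046 0.1718] [ 0.403 -0.02   0.915] pitch 23.770069982744957
bar [0.6698 0.1441 0.0371] 0.0008118223920230538
bar [0.6694 0.1441 0.0432] 0.0005162531481128748
```

View pics/w10.png

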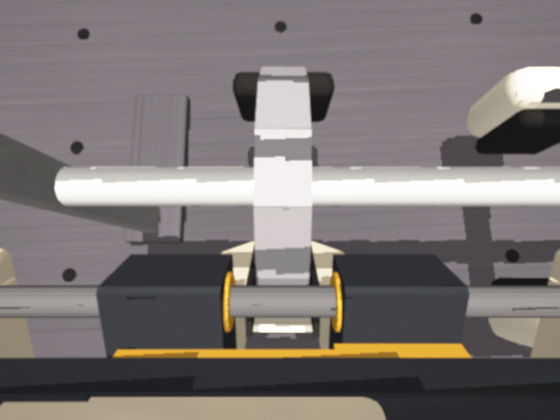

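Call:
arm_command([
  [[-0.0005,0,-0.005,0,1,0],[-0.001,0,-0.009,0,2,0],[-0.001,0,-0.012,0,2,0],[-0.001,0,-0.014,0,2,0],[-0.001,0,-0.0155,0,2,0],[-0.001,0,-0.0162,0,2,0],[-0.001,0,-0.0162,0,2,0],[-0.001,0,-0.0162,0,2,0]],
])

```text
time: 22.25
position: [0.6318, 0.1077, 0.1237]
orientation: [[0.913, -0.043, 0.406], [-0.039, -0.999, -0.017], [0.406, -0.0, -0.914]]
force: [-0.8, -1.4, 3.1]
finger_gap: 0.0232
```

```bash
python3 meas.py w11
```

```text
[0.6318 0.1077 0.1237] [-0.7633 -1.3624  3.0766] [-0.5741  0.4006  0.3042  2.0593  0.0861  0.3055 -2.0065]
[0.6701 0.1057 0.1602] [-0.0216 -0.0037  0.9998] pitch -1.2394545763593185
[0.642  0.1068 0.1535] [-0.4579  0.0288  0.8886] pitch -27.262116272735394
[0.6991 0.1046 0.1551] [ 0.4163 -0.0083  0.9092] pitch 24.60271171086412
bar [0.6695 0.1441 0.0423] 0.0005844660485255617
bar [0.6695 0.1441 0.0433] 0.0005042454907270156
```

Call:
arm_command([
  [[0,0,0,0,0,0],[0,0,0,0,0,0],[0,0,0,0,0,0],[0,0,0,0,0,0],[0,0,0,0,0,0],[0,0,0,0,0,0],[0,0,0,0,0,0]],
], hand=60)

```text
time: 23.0
position: [0.6316, 0.1078, 0.1234]
orientation: [[0.913, -0.042, 0.405], [-0.039, -0.999, -0.017], [0.406, 0.0, -0.914]]
force: [-0.9, -0.8, -0.0]
finger_gap: 0.0549
```

Call:
arm_command([
  [[-0.004,0,0.009,0,0,0],[-0.01,0,0.022,0,0,0],[-0.018,0.001,0.04,0,0,0],[-0.027,0.001,0.06,0,0,0],[-0.036,0.001,0.08,0,0,0],[-0.05,0.001,0.1,0,0,0],[-0.08,0.001,0.12,0,0,0],[-0.11,0.001,0.12,0,0,0],[-0.11,0.001,0.12,0,0,0]],
])

```text
time: 23.9
position: [0.5184, 0.1087, 0.2443]
orientation: [[0.913, -0.041, 0.405], [-0.038, -0.999, -0.015], [0.405, -0.002, -0.914]]
force: [-0.7, 1.1, -0.6]
finger_gap: 0.055
```

```bash
python3 - <<'E'
from h import *
np.set_printoptions(precision=4,suppress=True)
s,im,d=snap('wrist','w12.png');P=cloud('wrist',d,s); print(s['position'],s['force'])
x,y=onbar(.095)
for nm,yy in (('visor',.106),('muffs',-.074)):
    for k in range(2):
        Q=P.reshape(-1,3); Q=Q[(abs(Q[:,1]-yy)<.011)&(abs(Q[:,0]-.666)<.014)&(Q[:,2]>.155)&(Q[:,2]<.18)]
    if len(Q)>20: c,n=plane(Q);print(nm,len(Q),c,n)
_,im2,d2=snap('scene','s12.png');snap('top','t12.png')
P2=cloud('scene',d2).reshape(-1,3)
for nm,yy in (('visor',.106),('muffs',-.074)):
    Q=P2[(abs(P2[:,1]-yy)<.02)&(abs(P2[:,0]-.67)<.06)&(P2[:,2]>.12)&(P2[:,2]<.2)];print(nm,len(Q),Q[:,2].max())
E
```

```text
[0.5184 0.1087 0.2443] [-0.6834  1.1001 -0.5726]
visor 907 [0.6659 0.106  0.1601] [ 0.0156 -0.0027  0.9999]
muffs 891 [ 0.666  -0.0739  0.1601] [0.0339 0.0016 0.9994]
visor 224 0.16617276072759865
muffs 235 0.16444499582671102
```

View pics/w12.png

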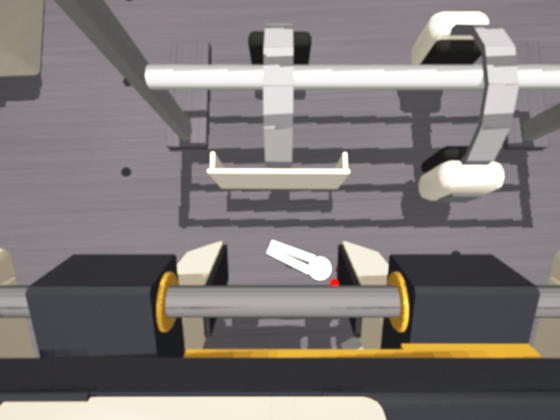

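View pics/s12.png

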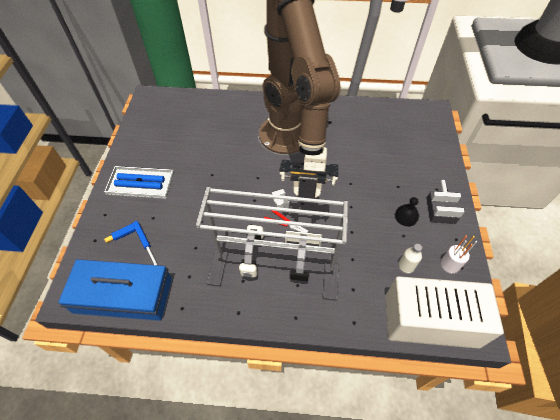

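View pics/t12.png

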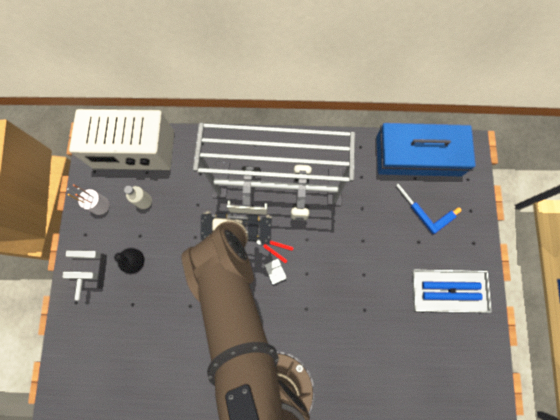

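Both hang on the bar: the visor at (280,75) and the muffs at (490,75) in the wrist view, about 70 px apart. The bystanders appear unmoved. I wait briefly to check that both are still, then hand in.

Call:
arm_command([
  [[0,0,0,0,0,0],[0,0,0,0,0,0],[0,0,0,0,0,0],[0,0,0,0,0,0],[0,0,0,0,0,0],[0,0,0,0,0,0],[0,0,0,0,0,0],[0,0,0,0,0,0]],
])

```text
time: 24.85
position: [0.5216, 0.1088, 0.2434]
orientation: [[0.913, -0.042, 0.405], [-0.039, -0.999, -0.017], [0.406, -0.0, -0.914]]
force: [-0.4, 0.9, 1.3]
finger_gap: 0.055
```

```bash
python3 - <<'E'
from h import *
np.set_printoptions(precision=4,suppress=True)
s,im,d=snap('wrist','w13.png');P=cloud('wrist',d,s).reshape(-1,3)
for nm,yy in (('visor',.106),('muffs',-.074)):
    Q=P[(abs(P[:,1]-yy)<.04)&(abs(P[:,0]-.666)<.075)&(P[:,2]>.135+.015)&(P[:,2]<.18)]
    r=cv2.minAreaRect(Q[Q[:,2]>.156][:,:2].astype(np.float32));print(nm,r,'bar x',.666+.043*(yy-.011))
    q=Q[(abs(Q[:,0]-.666)<.014)&(abs(Q[:,1]-yy)<.011)];print(plane(q))
a=cv2.imread('pics/w12.png').astype(int);print('diff',abs(a-im.astype(int))[:240].mean(), (abs(a-im.astype(int))[:240].max(2)>40).sum())
s0=np.load('pics/top0.npz');_,t,_=snap('top','t13.png');
for n in ['pliers','vblock','pendant','airgun','cleaner']:
    r=bot.recognise('top',n)[:1]; print(n,[(round(q['location'][0]*560),round(q['location'][1]*420),round(q['p'],2)) for q in r])
E
```

```text
visor ((0.6673922538757324, 0.10227896273136139), (0.02925115078687668, 0.055127013474702835), 87.96028900146484) bar x 0.670085
(array([0.6658, 0.106 , 0.1602]), array([ 0.0206, -0.    ,  0.9998]))
muffs ((0.6611669659614563, -0.08390785753726959), (0.04591704159975052, 0.055051952600479126), 88.05401611328125) bar x 0.6623450000000001
(array([ 0.6658, -0.074 ,  0.16  ]), array([0.0271, 0.0002, 0.9996]))
diff 10.365865575396825 12760
pliers [(276, 246, 0.72)]
vblock [(270, 273, 0.7)]
pendant [(126, 259, 0.77)]
airgun [(432, 214, 0.93)]
cleaner [(138, 199, 0.68)]
```

```bash
python3 -c "
from cell import bot
print(bot.job_done())"
```

```text
the job is handed in; nothing more can be done
None
```

The ear defenders and the visor are both hanging across the bar, released, and the job was handed in at about 25 s of the 64 s allowed. No verdict came back.

I picked each one up by its near shoulder with the gripper leaning back about 23°. I carried it over the bar with its far side raised and lowered it at about 0.1–0.3 m/s. I opened the gripper only once the force reading showed the bar was carrying it.

**Position and tilt:** in the last pictures both bands rest on the bar with their tops at z = 0.160 m (bar top about 0.154 m) and tilt less than 2°. The crowns were set to within about 1 mm of the bar's axis in x. Along the bar they sit about 180 mm apart, at roughly -85 mm (ear defenders) and +95 mm (visor). They do not touch; the visor is much the wider of the two.

**Bystanders:** the networks found four of the five within a few pixels of where they started. The pliers came back 9 pixels (about 30 mm) off, but they were partly hidden by the gripper. They look unmoved in the pictures, and nothing touched them as far as I could see.

**What didn't go to plan:**
- **Reach:** the 28–38° leans I tried first on the ear defenders were out of reach, with two or three joints up against their limits, so I used 23°. A 20° tilt planned for the carry also stopped about 30 mm short, and I reduced it.
- **Stillness:** my check by comparing two pictures was not usable, because the arm itself moved about 3 mm between them. The measured band height, tilt and position agreed in both.

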